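# Set the recessed trimmer of an amplifier with its setting key

## Task

Take the setting key out of its stand, pass it down through the round guard opening nearer the amplifier's pale end cap, feel for the recessed knob until the key's slot drops fully over it, and turn the knob clockwise (seen from above) all the way to its stop, gently, pressing lightly so that the sprung knob is never pushed in solid, and without forcing the key against the guard or the stop. Then put the key back upright, fully down in its stand, let go of it, and leave the other knob and everything else on the bench as they are.

Things in the scene. Friction and masses are not known exactly. Their poses are not given: they have to be found in the camera images.
- amp: Amplifier, a black box 160 mm (its x) by 250 mm (its y) by 60 mm high, dark steel top (the guard, 4 mm thick); fixed. Origin at the centre of its underside, z up. A pale 22 mm end cap is on its +y end, a grey terminal strip on its -y end. The top has two round openings of 26 mm diameter, at x = 0, y = +42 and -42 mm, with a recessed knob below each.
- opening (a point): Centre of the opening nearer the pale cap, level with the guard's top; the knob's upright axis runs through it. Knob: a bar 15 mm long, 4.2 mm thick, rounded on top, on a 31 mm disc; the bar's top is 20 mm and the disc's face 30 mm below this point. Bar and disc sit on a spring: 2.5 N starts them down, then 2.5 N per mm, solid after 5 mm (15 N).
- trim (a joint): Turn of that knob, rad: 0 at its anticlockwise stop, grows clockwise seen from above, 1.2 at its clockwise stop. It takes about 0.04 N m to turn; its stop bears 0.25 N m safely. At 0 the bar lies along the amplifier's x axis only roughly: it is built in up to 0.85 rad to either side, which is not measured.
- trim_spring (a joint): How far that knob is pushed down on its spring, m: 0 free, 0.005 pushed in solid (which harms it).
- other_opening (a point): Centre of the other guard opening, with a knob like the first; not to be touched.
- other_trim (a joint): Turn of the other knob, rad, 0 to 1.2 in the same sense; to be left alone.
- key_grip (a point): Centre of the setting key's black grip, 26 mm (its x) by 16 mm (its y) by 38 mm high, z up; grip it across the 16 mm. The key is 93 mm long, about 90 g; under the grip is a round 20 mm steel shaft with its lower end 74 mm below this point.
- key_tip (a point): Centre of the key's lower end. A slot 7 mm wide and 12 mm deep crosses that end along the key's x axis, open at both ends, so it fits over the knob's bar either way round, with about 0.2 rad of play. Fully over the bar, the lower end stands on the knob's disc.
- stand_hole (a point): Centre of the floor of the hole in the key's stand, 8 mm above the bench. The stand is a fixed aluminium block 64 x 64 x 40 mm with one upright hole 25.5 mm wide and 32 mm deep; the key starts centred in it, standing on this floor, 2.7 mm of play all round.
- fob_mid (a point): Centre of a black remote fob, 34 x 58 x 12 mm, lying on the amplifier's top.
- dish: Small steel dish, 60 mm wide, 22 mm high, beside the stand; origin at its underside.
- meter: Grey handheld meter 150 x 75 x 42 mm lying on the bench; origin at its underside.
- driver: Screwdriver lying on the bench.
- tape: Roll of tape 90 mm wide, 20 mm high, lying flat; origin at its underside.

How it is judged:
By the outcome, as a careful person would: the job done as asked, in the order asked, and still so for the second after the job is handed in, with the robot touching nothing.
It also fails if it takes over 72 s, if anything falls off the work surface, if the arm or the gripper's body presses on something with over 40 N, if the wrist force passes 120 N, or if a joint passes its speed limit or range.

## Robot

A 6-joint arm with a two-finger parallel gripper is mounted at the origin on the work surface. World frame = base frame: x ahead of the robot, y to its left, z up, the work surface at z = 0. Lengths are in mm, angles in rad, forces in N, time in s.
With the tool pointing down it reaches from about 300 to 875 mm from the base axis. Payload 4.2 kg.
Tool frame: the origin (TCP) lies at the very end of the fingers, on their centre line; the grasp point (between the pads) lies 19 mm behind it; z points along the fingers, y is the line along which they close (so a half turn about z gives the same grasp; the last joint's range is limited). The gripper opens to 85 mm and grips with 20 to 120 N. Pads are 22 mm wide; open, the fingers measure 114 mm over their backs; the gripper's body (76 mm by 85 mm) begins 54 mm behind the grasp point. The pads swing forward as they close: fully open they stand 13 mm farther back than shut.
Start: joints at [-1.33, 0.32, 1.565, -0, 1.257, -0.02], TCP at [148.268, -555.57, 231.338] pointing down, gripper open.
Joint ranges: [-3.11, 3.11], [-0.84, 2.01], [0.21, 2.61], [-1.34, 4.49], [0.05, 2.63], [-2.56, 2.56]. Speed limits (rad/s): [2.57, 2.57, 3.14, 3.14, 3.14, 3.14].

## Interface

Orientations are given as a unit quaternion [w, x, y, z].
In Python, from workcell import state, vision, ticket gives the robot as it stands. The module is installed in compiled form; this text tells all that it offers.
- The arm moves only by the tool send_rows, never from a script. Its argument "plan" is a list of rows, each an object of numbers: "gripper": the closure, from 0 (fully open) to 1 (shut); "tx", "ty", "tz": the shift along the tool's x, y, z in cm; "roll": the turn about the tool's z in rad. In form: [{"gripper": .., "tx": .., "ty": .., "tz": .., "roll": ..}, ...]. A call has 1 to 5 rows; each row shifts and turns the commanded pose from where the row before left it, along the tool's axes as they then stand; what a row does not reach is not made up. A row lasts 1/8 s, in which the tool goes at most 62.5 mm and 10.7 degrees, less where a joint would pass 70% of its speed; a pose out of reach is approached as far as the arm can. A call is refused whole if a number of a shift passes 6.25 or a number of a turn 0.188, either way. A call with a gripper value outside its range is refused whole. The fingers move at their own pace and stop on an object; the grip force is fixed at half the most. Time passes only in rows, so rows that do not move let the fingers close. It gives the time, the measured TCP pose, the force, the opening and the grip force at its end, in the units of the state.
- state(): the state, without advancing time (a new reading comes with each control period).
- vision.camera(name): name is "scene" or "top" or "wrist"; returns a dict with "color" (480x640x3 uint8, blue, green, red), "K" (3x3 intrinsics, pixels), "dist" ([k1, k2, p1, p2, k3] as OpenCV has them; the pictures are not rectified), "extrinsics" (4x4, takes a point from camera to world coordinates). Camera axes: x right, y down, z forward; pixel columns grow to the right and rows downward; lengths in mm; the calibration is good to about 2 mm. A picture is of the moment at which its call begins. There is no depth.
- ticket.close_job(): hands the job in; it is judged then, once.
The state is a dict: "time_s": time; "joint_pos": joint angles; "dq": joint speeds; "tau": joint torques, N m; "eef_pos": TCP position; "ee_rot": TCP orientation; "ft_force": force on the tool from outside, world axes, zero at the start; "torque": the same for the moment, N m; "width": finger opening in mm; "finger_force": force on a finger pad.
Only numpy, scipy, OpenCV 4.12 (cv2) and the standard library are available. Lean on these libraries where they do the work, as an engineer would, in place of code of your own. Each camera call takes 0.05 s, during which the arm holds its last target. There are 200 camera calls.

## Working session

There is one attempt and no reset: what is moved stays moved. The work goes in short steps, Python scripts to look and compute and a tool call to move; the robot and the scene stay as the last step left them, time stands still between calls to the robot, and variables do not carry over. Pictures are saved under pics/ and viewed, at most 10 in all, crops included, and the job is handed in when it is done.

Besides the shell and the picture viewer there is one more tool, called after ">>>" as name(argument=value, ...), one argument or row to a line, values as JSON. send_rows: Moves the arm, as the interface text tells. Its arguments: {"type":"object","properties":{"plan":{"type":"array"}},"required":["plan"]}

```bash
mkdir -p pics; cat > h.py <<'E'
import numpy as np, cv2
from workcell import state, vision, ticket
def snap(n,f=None):
    c=vision.camera(n)
    if f: cv2.imwrite('pics/'+f,c['color'])
    return c
def ray(c,uv):
    p=cv2.undistortPoints(np.array([[uv]],float),c['K'],np.array(c['dist'],float))[0,0]
    E=np.array(c['extrinsics']); d=E[:3,:3]@np.array([p[0],p[1],1.]); return E[:3,3],d
def onz(c,uv,z):
    o,d=ray(c,uv); return o+d*(z-o[2])/d[2]
def proj(c,P):
    E=np.linalg.inv(np.array(c['extrinsics']))
    q,_=cv2.projectPoints(np.array(P,float).reshape(-1,1,3),cv2.Rodrigues(E[:3,:3])[0],E[:3,3],c['K'],np.array(c['dist'],float)); return q[:,0]
E
python3 - <<'E'
from h import *
s=state(); print(s)
for n in ['top','scene']:
    c=snap(n,n+'0.png'); print(n,c['extrinsics'],c['K'])
E
```

```text
{'time_s': 0.0, 'joint_pos': array([-1.32998496e+00,  3.20282510e-01,  1.56565831e+00,  3.03706820e-05,
        1.25738812e+00, -2.00080999e-02]), 'dq': array([-6.93838311e-04, -5.25864059e-04, -5.96820292e-06,  2.54980631e-04,
        1.54768490e-03,  6.40267210e-04]), 'tau': array([ 3.00117601e-03, -4.15510154e+01, -2.34159851e+01,  4.09302520e-04,
        8.16371088e-03, -1.57522464e-05]), 'eef_pos': array([ 148.17068797, -555.09928896,  230.49569079]), 'ee_rot': array([-8.64447869e-04,  9.91508932e-01,  1.30035704e-01, -8.12960719e-05]), 'ft_force': array([-0.39038954, -0.55130824, -0.37154609]), 'torque': array([-0.02163638,  0.01074584,  0.02731101]), 'finger_force': 0.0, 'width': 85.44624440226848}
top [[-4.01973155e-03 -9.96754606e-01  8.03996114e-02  4.07453252e+02]
 [-9.99976171e-01  3.55541201e-03 -5.91747222e-03  1.52006556e+01]
 [ 5.61241394e-03 -8.04214822e-02 -9.96745146e-01  1.10493533e+03]
 [ 0.00000000e+00  0.00000000e+00  0.00000000e+00  1.00000000e+00]] [[468.68091755   0.         330.73801495]
 [  0.         468.68091755 242.59686936]
 [  0.           0.           1.        ]]
scene [[-6.73885204e-01  5.56318779e-01 -4.86197643e-01  9.99031168e+02]
 [ 7.38804386e-01  5.13485047e-01 -4.36464415e-01  4.82646770e+02]
 [ 6.84186949e-03 -6.53331863e-01 -7.57040730e-01  8.75212131e+02]
 [ 0.00000000e+00  0.00000000e+00  0.00000000e+00  1.00000000e+00]] [[456.83840562   0.         319.29524467]
 [  0.         456.83840562 237.66061673]
 [  0.           0.           1.        ]]
```

View pics/top0.png

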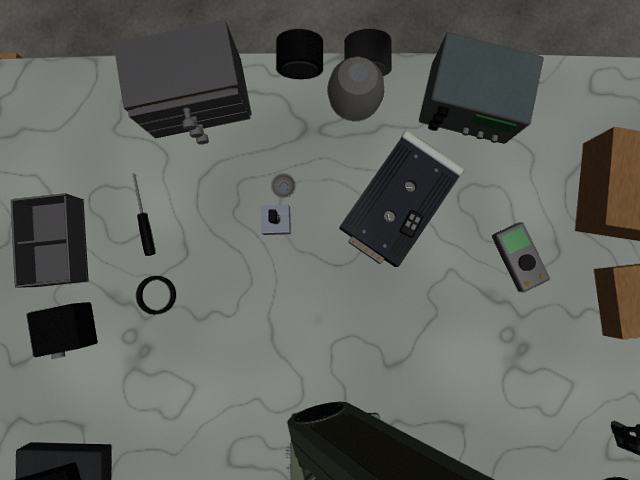

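View pics/scene0.png

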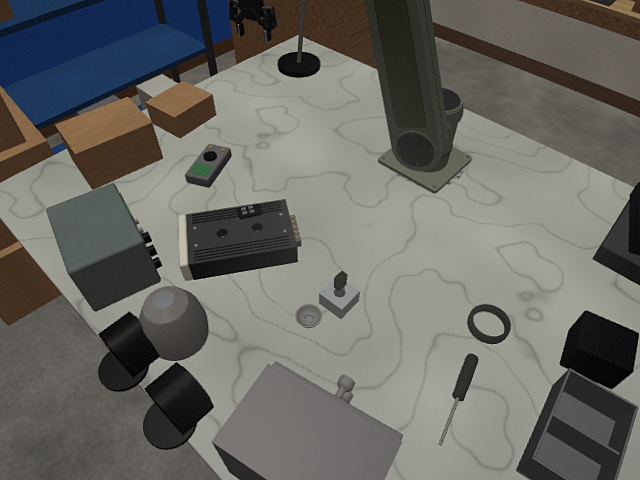

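The top view shows the stand at about (275,219) with the black grip near (272,215). The cap-side opening is at about (410,187), the other one at (390,216), and the fob at (411,222). I'll measure these from both views and enlarge the details.

```bash
cat > a.py <<'E'
from h import *
t=snap('top'); s=snap('scene')
a=cv2.resize(t['color'][165:255,240:300],None,fx=6,fy=6,interpolation=cv2.INTER_CUBIC)
b=cv2.resize(t['color'][125:270,335:470],None,fx=3.2,fy=540/145,interpolation=cv2.INTER_CUBIC)
cv2.imwrite('pics/crop1.png',np.hstack([a,b])[:, :800])
for n,uv,z in [('op',(410,187),60),('oth',(390,216),60),('stand',(275,219),40),('grip',(272,215),101)]:
    print(n,onz(t,uv,z).round(1))
for n,uv,z in [('op',(222,233),60),('oth',(257,227),60),('grip',(341,280),101)]:
    print('scene',n,onz(s,uv,z).round(1))
# stand top mask (bright bluish) in top
hsv=cv2.cvtColor(t['color'],cv2.COLOR_BGR2HSV)
print(hsv[228,268],hsv[219,285],hsv[219,300],hsv[215,272],hsv[152,433],hsv[187,410],hsv[187,380])
E
python3 a.py
```

```text
op [ 617.5 -171.1   60. ]
oth [ 551.3 -124.6   60. ]
stand [548.  136.3  40. ]
grip [548.7 135.9 101. ]
scene op [ 621.7 -167.3   60. ]
scene oth [ 552.1 -120.3   60. ]
scene grip [557.  147.6 101. ]
[109  34 127] [111  34 126] [ 53   8 125] [150  13  20] [ 70   9 164] [ 20  25 154] [90 11 23]
```

View pics/crop1.png

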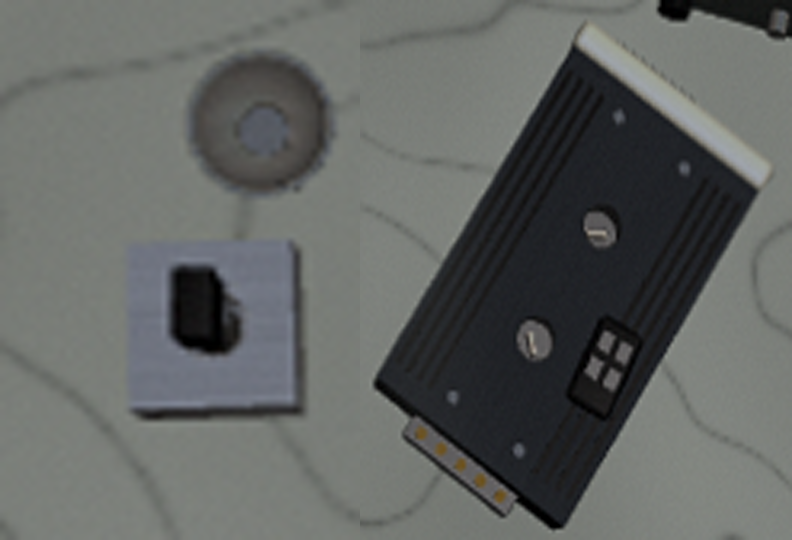

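The enlarged crop shows the stand square to the world axes with the key's long side along world x. The amp is turned by about -35°, and the bars show as pale lines in both openings. Next I'll look from above with the wrist camera.

```bash
cat >> h.py <<'E'
from scipy.spatial.transform import Rotation as R
def tool():
    s=state(); q=s['ee_rot']; return np.array(s['eef_pos']),R.from_quat([q[1],q[2],q[3],q[0]]).as_matrix(),s
def to(P,yaw=None):
    "shift in tool axes (cm), roll (rad) so that tool y line lies at yaw"
    p,M,s=tool(); d=M.T@(np.array(P)-p)/10
    y=np.arctan2(M[1,1],M[0,1]); r=None
    if yaw is not None: r=-((yaw-y+np.pi/2)%np.pi-np.pi/2)
    print('t',round(s['time_s'],2),'tcp',p.round(1),'tooly',round(y,3),'shift',d.round(2),'roll',r,'q6',s['joint_pos'][5].round(2),'F',s['ft_force'].round(1),'T',s['torque'].round(3),'w',round(s['width'],1))
E
python3 - <<'E'
from h import *
p,M,s=tool(); c=snap('wrist'); E=np.array(c['extrinsics'])
print((M.T@(E[:3,3]-p)).round(1)); print((M.T@E[:3,:3]).round(3)); print(c['K'])
d=M.T@E[:3,:3]@[0,0,1]
to([617,-170,230])
E
```

```text
[  81.8   -0.8 -142.6]
[[-0.    -0.95  -0.314]
 [ 1.    -0.    -0.   ]
 [ 0.    -0.314  0.95 ]]
[[432.15821107   0.         317.8633228 ]
 [  0.         432.15821107 231.87111996]
 [  0.           0.           1.        ]]
t 0.25 tcp [ 148.2 -555.3  230.9] tooly -1.31 shift [ 55.23 -25.14   0.12] roll None q6 -0.02 F [ 0.3 -0.5  0.5] T [-0.02  -0.019 -0.036] w 85.4
```

>>> send_rows(
  plan=[
    {"gripper": 0, "tx": 3.9, "ty": -2.1, "tz": 0, "roll": 0},
    {"gripper": 0, "tx": 3.9, "ty": -2.1, "tz": 0, "roll": 0},
    {"gripper": 0, "tx": 3.9, "ty": -2.1, "tz": 0, "roll": 0},
    {"gripper": 0, "tx": 3.9, "ty": -2.1, "tz": 0, "roll": 0},
    {"gripper": 0, "tx": 3.9, "ty": -2.1, "tz": 0, "roll": 0},
  ],
)

```text
time_s: 0.88
eef_pos: [310.5, -402.7, 231.3]
ee_rot: [0.0, 0.992, 0.13, 0.0]
ft_force: [1.2, -0.1, 0.4]
width: 85.2
finger_force: 0.0
```

>>> send_rows(
  plan=[
    {"gripper": 0, "tx": 3.9, "ty": -2.1, "tz": 0, "roll": 0},
    {"gripper": 0, "tx": 3.9, "ty": -2.1, "tz": 0, "roll": 0},
    {"gripper": 0, "tx": 3.9, "ty": -2.1, "tz": 1, "roll": 0},
    {"gripper": 0, "tx": 3.9, "ty": -2.1, "tz": 2, "roll": 0},
    {"gripper": 0, "tx": 3.9, "ty": -2.1, "tz": 2, "roll": 0},
  ],
)

```text
time_s: 1.5
eef_pos: [472.0, -251.1, 181.0]
ee_rot: [0.0, 0.992, 0.13, 0.0]
ft_force: [1.0, -0.5, -0.6]
width: 85.3
finger_force: 0.0
```

>>> send_rows(
  plan=[
    {"gripper": 0, "tx": 3.9, "ty": -2.1, "tz": 2, "roll": 0},
    {"gripper": 0, "tx": 3.9, "ty": -2.1, "tz": 2, "roll": 0},
    {"gripper": 0, "tx": 0, "ty": 0, "tz": 1.5, "roll": 0},
    {"gripper": 0, "tx": 0, "ty": 0, "tz": 0, "roll": 0},
    {"gripper": 0, "tx": 0, "ty": 0, "tz": 0, "roll": 0},
  ],
)

```text
time_s: 2.12
eef_pos: [535.1, -192.3, 126.9]
ee_rot: [0.0, 0.992, 0.129, 0.0]
ft_force: [0.1, -0.2, 0.2]
width: 85.4
finger_force: 0.0
```

```bash
python3 - <<'E'
from h import *
to([540,-190,120]); c=snap('wrist','w1.png')
print(proj(c,[[617.5,-171,60],[551.3,-124.6,60]]))
E
```

```text
t 2.12 tcp [ 535.1 -192.3  126.9] tooly -1.311 shift [ 0.53 -0.1   0.69] roll None q6 0.95 F [ 0.1 -0.2  0.2] T [ 0.06   0.031 -0.008] w 85.4
[[320.83523681  83.15832653]
 [196.89485376 193.1043206 ]]
```

View pics/w1.png

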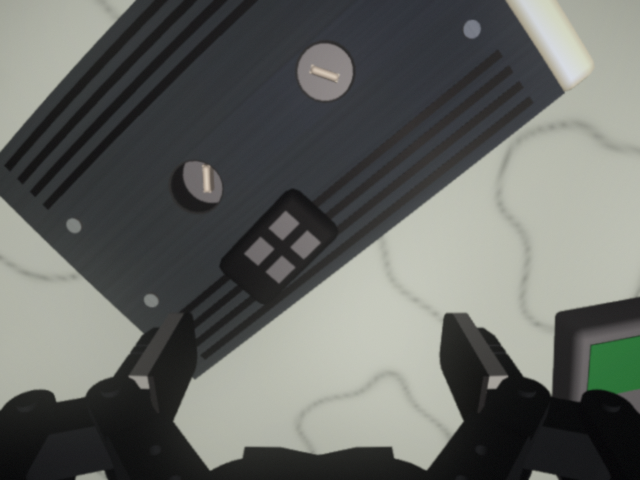

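The wrist view shows the target opening at about (325,72), with its bar running from about (310,69) to (340,77). I'll measure them.

```bash
cat > op.py <<'E'
from h import *
c=snap('wrist'); im=c['color']; g=cv2.cvtColor(im,cv2.COLOR_BGR2GRAY)
x0,y0=285,30; w=g[y0:115,x0:366]
m=(w>85).astype(np.uint8)
cs,_=cv2.findContours(m,cv2.RETR_EXTERNAL,cv2.CHAIN_APPROX_NONE)
k=max(cs,key=cv2.contourArea); hull=cv2.convexHull(k)
P=np.array([onz(c,q[0]+[x0,y0],60)[:2] for q in hull]); (ce,ax,an)=cv2.fitEllipse(P.astype(np.float32)*1)
print('open',ce,ax,cv2.minEnclosingCircle(P.astype(np.float32)), 'pix',cv2.fitEllipse(k))
# bar: colour
W=im[y0:115,x0:366].astype(int); sat=(W[...,2]-W[...,0]); print(np.percentile(sat[m>0],[5,50,90,95,99]))
b=((sat>20)&(cv2.erode(m,np.ones((5,5)))>0)).astype(np.uint8)
ys,xs=np.nonzero(b); print(len(xs),xs.mean()+x0,ys.mean()+y0)
Q=np.array([onz(c,(x+x0,y+y0),40)[:2] for x,y in zip(xs,ys)]); mu=Q.mean(0)
u,s,v=np.linalg.svd(Q-mu); d=v[0]; pr=(Q-mu)@v.T
print('bar centre',mu,'ang',np.arctan2(d[1],d[0]),'ext',np.ptp(pr,axis=0))
o=np.array(c['extrinsics'])[:3,3]; print('cam',o)
E
python3 op.py
```

```text
open (622.7662353515625, -171.41592407226562) (25.361095428466797, 25.59604263305664) ((622.739990234375, -171.3925018310547), 12.850082397460938) pix ((39.2548713684082, 41.993385314941406), (54.571624755859375, 56.619964599609375), 177.10482788085938)
[ 4.  6. 15. 27. 29.]
209 323.75598086124404 73.55502392344498
bar centre [ 622.98537569 -171.40695443] ang -1.6282985836040533 ext [14.04867352  3.72582741]
cam [ 613.90621151 -170.54763916  269.92084307]
```

>>> send_rows(
  plan=[
    {"gripper": 0, "tx": 0.2, "ty": -4.2, "tz": 0, "roll": 0},
    {"gripper": 0, "tx": 0.2, "ty": -4.2, "tz": 0, "roll": 0},
    {"gripper": 0, "tx": 0.2, "ty": -4.2, "tz": 0, "roll": 0},
    {"gripper": 0, "tx": 0.2, "ty": -4.2, "tz": 0, "roll": 0},
    {"gripper": 0, "tx": 0.2, "ty": -4.2, "tz": 0, "roll": 0},
  ],
)

```text
time_s: 2.85
eef_pos: [490.9, 14.6, 127.3]
ee_rot: [0.0, 0.992, 0.129, 0.001]
ft_force: [0.2, 0.8, -0.6]
width: 85.5
finger_force: 0.0
```

>>> send_rows(
  plan=[
    {"gripper": 0, "tx": 0.3, "ty": -4.2, "tz": 0, "roll": 0},
    {"gripper": 0, "tx": 0.3, "ty": -4.2, "tz": 0, "roll": 0},
    {"gripper": 0, "tx": 0.3, "ty": -4.2, "tz": 0, "roll": 0.13},
    {"gripper": 0, "tx": 0, "ty": 0, "tz": 0, "roll": 0.13},
    {"gripper": 0, "tx": 0, "ty": 0, "tz": 0, "roll": 0},
  ],
)

```text
time_s: 3.48
eef_pos: [467.4, 138.1, 127.0]
ee_rot: [-0.0, 1.0, 0.001, 0.001]
ft_force: [0.0, -0.8, -0.2]
width: 85.5
finger_force: 0.0
```

>>> send_rows(
  plan=[
    {"gripper": 0, "tx": 0, "ty": 0, "tz": 0, "roll": 0},
    {"gripper": 0, "tx": 0, "ty": 0, "tz": 0, "roll": 0},
  ],
)

```text
time_s: 3.72
eef_pos: [467.4, 137.5, 126.5]
ee_rot: [-0.0, 1.0, 0.0, 0.0]
ft_force: [-1.0, -0.1, 0.3]
width: 85.1
finger_force: 0.0
```

```bash
python3 - <<'E'
from h import *
to([467,138,130],-1.571); c=snap('wrist','w2.png')
print(proj(c,[[549,136,101]]))
E
```

```text
t 3.73 tcp [467.4 137.5 126.5] tooly -1.57 shift [-0.04 -0.05 -0.35] roll 0.0006383782125904958 q6 1.83 F [-1.  -0.1  0.3] T [ 0.021  0.023 -0.002] w 85.1
[[325.15044075  90.28668295]]
```

View pics/w2.png

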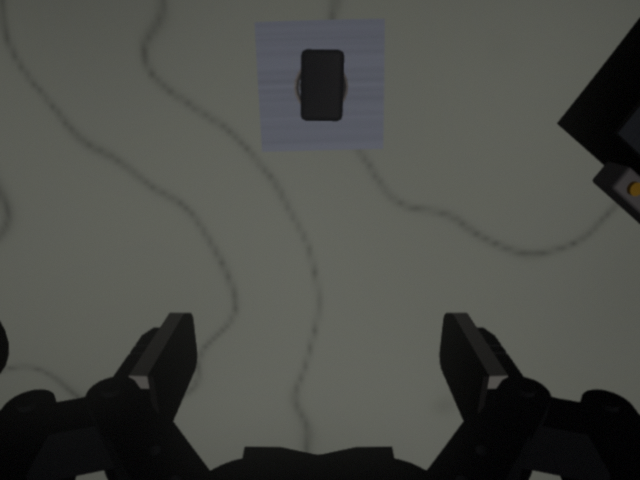

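The grip top sits at about (322,85), inside the stand square spanning (258,20) to (383,150). It looks upright and almost aligned with the tool. I'll measure it precisely.

```bash
cat > kk.py <<'E'
from h import *
c=snap('wrist'); im=c['color']; g=cv2.cvtColor(im,cv2.COLOR_BGR2GRAY)
x0,y0=235,5; w=g[y0:170,x0:405]; W=im[y0:170,x0:405].astype(int)
k=((w<50)).astype(np.uint8); k=cv2.morphologyEx(k,cv2.MORPH_OPEN,np.ones((9,9)))
def f(m,z):
    cs,_=cv2.findContours(m,cv2.RETR_EXTERNAL,cv2.CHAIN_APPROX_NONE); q=max(cs,key=cv2.contourArea)
    print(cv2.boundingRect(q))
    P=np.array([onz(c,a[0]+[x0,y0],z)[:2] for a in q],np.float32); return cv2.minAreaRect(P)
print('grip',f(k,101))
s=((W[...,0]-W[...,2]>8)&(w>60)).astype(np.uint8); s=cv2.morphologyEx(s,cv2.MORPH_OPEN,np.ones((5,5)))
print('stand',f(s,40))
print('cam',np.array(c['extrinsics'])[:3,3])
E
python3 kk.py
```

```text
(66, 44, 45, 72)
grip ((550.7869873046875, 136.84222412109375), (16.411027908325195, 25.52179527282715), 89.43834686279297)
(21, 15, 128, 130)
stand ((550.8572387695312, 137.2933807373047), (63.06643295288086, 62.98737716674805), 1.5075124502182007)
cam [548.85043118 138.72588965 269.03133377]
```

>>> send_rows(
  plan=[
    {"gripper": 0, "tx": 4.2, "ty": 0, "tz": 0, "roll": 0.01},
    {"gripper": 0, "tx": 4.15, "ty": 0.05, "tz": 0, "roll": 0},
    {"gripper": 0, "tx": 0, "ty": 0, "tz": 3.0, "roll": 0},
    {"gripper": 0, "tx": 0, "ty": 0, "tz": 3.0, "roll": 0},
    {"gripper": 0, "tx": 0, "ty": 0, "tz": 0.4, "roll": 0},
  ],
)

```text
time_s: 4.45
eef_pos: [549.2, 136.6, 60.3]
ee_rot: [0.001, 1.0, -0.005, -0.002]
ft_force: [0.7, -0.1, 0.1]
width: 85.3
finger_force: 0.0
```

>>> send_rows(
  plan=[
    {"gripper": 0.3, "tx": 0, "ty": 0, "tz": 0, "roll": 0},
    {"gripper": 0.6, "tx": 0, "ty": 0, "tz": 0, "roll": 0},
    {"gripper": 0.7, "tx": 0, "ty": 0, "tz": 0, "roll": 0},
    {"gripper": 0.75, "tx": 0, "ty": 0, "tz": 0, "roll": 0},
    {"gripper": 0.8, "tx": 0, "ty": 0, "tz": 0, "roll": 0},
  ],
)

```text
time_s: 5.08
eef_pos: [551.0, 137.3, 62.9]
ee_rot: [-0.0, 1.0, -0.005, 0.001]
ft_force: [-1.0, -0.7, 2.1]
width: 17.6
finger_force: 19.7
```

```bash
python3 - <<'E'
from h import *
to([550.8,137,63],-1.581)
E
```

```text
t 5.08 tcp [551.  137.3  62.9] tooly -1.58 shift [-0.02  0.03 -0.01] roll 0.0011019750242846627 q6 1.8 F [-1.  -0.7  2.1] T [-0.068  0.089 -0.081] w 17.6
```

>>> send_rows(
  plan=[
    {"gripper": 1, "tx": 0, "ty": 0, "tz": 0, "roll": 0},
    {"gripper": 1, "tx": 0, "ty": 0, "tz": 0, "roll": 0},
    {"gripper": 1, "tx": 0, "ty": 0, "tz": -0.5, "roll": 0},
    {"gripper": 1, "tx": 0, "ty": 0, "tz": -1.5, "roll": 0},
    {"gripper": 1, "tx": 0, "ty": 0, "tz": -2.0, "roll": 0},
  ],
)

```text
time_s: 5.7
eef_pos: [550.4, 137.3, 102.8]
ee_rot: [0.0, 1.0, -0.005, -0.001]
ft_force: [0.5, -0.9, -0.9]
width: 15.6
finger_force: 58.5
```

>>> send_rows(
  plan=[
    {"gripper": 1, "tx": 0, "ty": 0, "tz": -2.0, "roll": 0},
    {"gripper": 1, "tx": 0, "ty": 0, "tz": -2.0, "roll": 0},
    {"gripper": 1, "tx": 0, "ty": 0, "tz": -1.0, "roll": 0},
    {"gripper": 1, "tx": 0, "ty": 0, "tz": 0, "roll": 0},
    {"gripper": 1, "tx": 0, "ty": 0, "tz": 0, "roll": 0},
  ],
)

```text
time_s: 6.32
eef_pos: [550.1, 137.1, 151.6]
ee_rot: [0.0, 1.0, -0.005, -0.001]
ft_force: [0.5, 0.8, -1.0]
width: 15.2
finger_force: 58.5
```

```bash
python3 - <<'E'
from h import *
to([622.8,-171.4,150],-0.058)
E
```

```text
t 6.33 tcp [550.1 137.1 151.6] tooly -1.58 shift [ 7.55 30.78  0.16] roll -1.5220564291391119 q6 1.8 F [ 0.5  0.8 -1. ] T [-0.016  0.017  0.037] w 15.2
```

>>> send_rows(
  plan=[
    {"gripper": 1, "tx": 0.9, "ty": 3.8, "tz": 0, "roll": 0},
    {"gripper": 1, "tx": 0.9, "ty": 3.8, "tz": 0, "roll": 0},
    {"gripper": 1, "tx": 0.9, "ty": 3.8, "tz": 0, "roll": 0},
    {"gripper": 1, "tx": 0.9, "ty": 3.8, "tz": 0, "roll": 0},
    {"gripper": 1, "tx": 0.9, "ty": 3.8, "tz": 0, "roll": 0},
  ],
)

```text
time_s: 6.95
eef_pos: [593.6, -54.3, 151.2]
ee_rot: [-0.0, 1.0, -0.005, -0.001]
ft_force: [0.7, -0.6, -1.2]
width: 15.6
finger_force: 58.6
```

>>> send_rows(
  plan=[
    {"gripper": 1, "tx": 0.9, "ty": 3.8, "tz": 0, "roll": 0},
    {"gripper": 1, "tx": 1.0, "ty": 3.8, "tz": 0, "roll": 0},
    {"gripper": 1, "tx": 1.1, "ty": 4.2, "tz": 0, "roll": 0},
    {"gripper": 1, "tx": 0, "ty": 0, "tz": 0, "roll": -0.17},
    {"gripper": 1, "tx": 0, "ty": 0, "tz": 0, "roll": -0.17},
  ],
)

```text
time_s: 7.58
eef_pos: [622.3, -172.1, 150.8]
ee_rot: [-0.001, 0.986, 0.167, -0.001]
ft_force: [0.8, 0.0, -0.8]
width: 15.4
finger_force: 58.8
```

>>> send_rows(
  plan=[
    {"gripper": 1, "tx": 0, "ty": 0, "tz": 0, "roll": -0.17},
    {"gripper": 1, "tx": 0, "ty": 0, "tz": 0, "roll": -0.17},
    {"gripper": 1, "tx": 0, "ty": 0, "tz": 0, "roll": -0.17},
    {"gripper": 1, "tx": 0, "ty": 0, "tz": 0, "roll": -0.17},
    {"gripper": 1, "tx": 0, "ty": 0, "tz": 0, "roll": -0.17},
  ],
)

```text
time_s: 8.2
eef_pos: [622.3, -171.2, 151.0]
ee_rot: [-0.001, 0.829, 0.559, -0.001]
ft_force: [-0.1, 0.4, -0.8]
width: 15.2
finger_force: 58.7
```

>>> send_rows(
  plan=[
    {"gripper": 1, "tx": 0, "ty": 0, "tz": 0, "roll": -0.17},
    {"gripper": 1, "tx": 0, "ty": 0, "tz": 0, "roll": -0.16},
    {"gripper": 1, "tx": 0, "ty": 0, "tz": 0, "roll": 0},
    {"gripper": 1, "tx": 0, "ty": 0, "tz": 0, "roll": 0},
  ],
)

```text
time_s: 8.7
eef_pos: [622.6, -171.3, 151.7]
ee_rot: [-0.0, 0.729, 0.685, -0.0]
ft_force: [-0.8, -0.5, -0.5]
width: 15.2
finger_force: 58.7
```

```bash
python3 - <<'E'
from h import *
to([622.8,-171.4,150],-0.058)
c=snap('wrist','w3.png'); p,M,s=tool()
print(proj(c,[p+[0,0,-55],[622.8,-171.4,60]]))
E
```

```text
t 8.7 tcp [ 622.6 -171.3  151.7] tooly -0.062 shift [-0.01  0.02  0.17] roll -0.004160410231689227 q6 -0.22 F [-0.8 -0.5 -0.5] T [ 0.015 -0.033 -0.029] w 15.2
[[316.38526872 263.86724582]
 [316.89071755 239.33141899]]
```

View pics/w3.png

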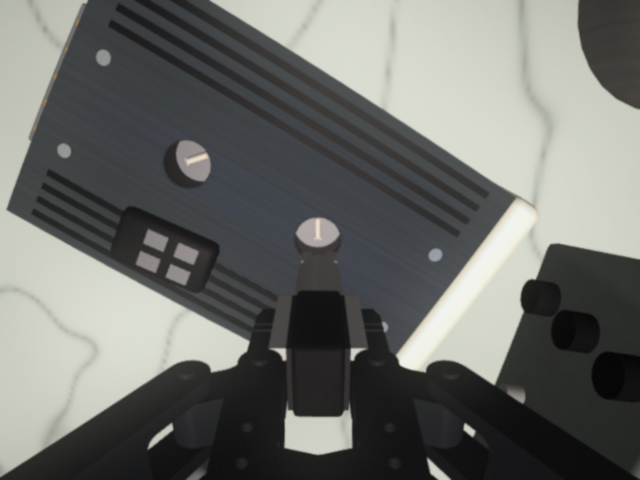

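The bar appears vertical in the image at about (318,229), as wanted. The opening is centred near (318,235) and the key tip near (319,258). I'll zoom in on the tip and measure the opening again from here.

```bash
python3 - <<'E'
from h import *
c=snap('wrist'); im=c['color']; p,M,s=tool()
v=cv2.resize(im[205:305,265:375],None,fx=6,fy=6,interpolation=cv2.INTER_CUBIC)
# predicted circles: opening (green), tip (red)
a=np.linspace(0,2*np.pi,73); C=np.c_[np.cos(a),np.sin(a),0*a]
for ctr,r,col in [([622.8,-171.4,60],13,(0,255,0)),(p+[0,0,-55],10,(0,0,255))]:
    q=(proj(c,np.array(ctr)+r*C)-[265,205]+.5)*6
    cv2.polylines(v,[q.astype(int)],True,col,1)
cv2.imwrite('pics/w3z.png',v)
E
```

```text
(no output)
```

View pics/w3z.png

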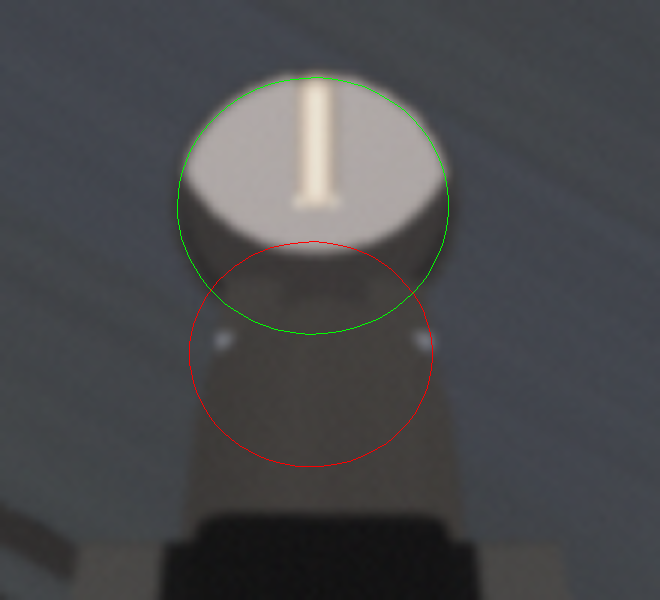

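>>> send_rows(
  plan=[
    {"gripper": 1, "tx": 0, "ty": -0.05, "tz": 1.5, "roll": 0},
    {"gripper": 1, "tx": 0, "ty": 0, "tz": 1.4, "roll": 0},
    {"gripper": 1, "tx": 0, "ty": 0, "tz": 0, "roll": 0},
    {"gripper": 1, "tx": 0, "ty": 0, "tz": 0, "roll": 0},
  ],
)

```text
time_s: 9.3
eef_pos: [622.4, -171.4, 123.2]
ee_rot: [-0.0, 0.728, 0.686, -0.0]
ft_force: [-0.2, -0.1, -1.3]
width: 15.2
finger_force: 58.7
```

```bash
python3 - <<'E'
from h import *
to([622.8,-171.4,122],-0.058)
c=snap('wrist'); im=c['color']; p,M,s=tool()
q=proj(c,[[622.8,-171.4,60]])[0]; x0,y0=int(q[0])-55,int(q[1])-45; print(q)
g=im[y0:y0+95,x0:x0+110].astype(float); g=255*np.clip(g/150,0,1)**.5
v=cv2.resize(g.astype(np.uint8),None,fx=6,fy=6,interpolation=cv2.INTER_CUBIC)
a=np.linspace(0,2*np.pi,73); C=np.c_[np.cos(a),np.sin(a),0*a]
for ctr,r,col in [([622.8,-171.4,60],13,(0,255,0)),(p+[0,0,-55],10,(0,0,255))]:
    q=(proj(c,np.array(ctr)+r*C)-[x0,y0]+.5)*6
    cv2.polylines(v,[q.astype(int)],True,col,1)
cv2.imwrite('pics/w4z.png',v)
E
```

```text
t 9.3 tcp [ 622.4 -171.4  123.2] tooly -0.06 shift [0.   0.04 0.12] roll -0.002083442987546258 q6 -0.23 F [-0.2 -0.1 -1.3] T [ 0.015 -0.018  0.092] w 15.2
[316.87672785 257.51806504]
```

View pics/w4z.png

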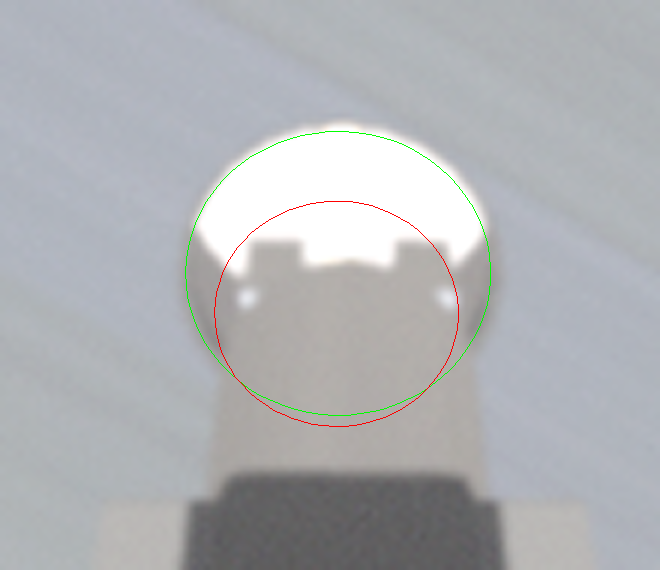

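The tip is clear in this view. The prongs span x 248 to 446 with the slot centred at x≈349, against the opening centre at x≈338, and the opening's top edge at y≈123 lies slightly above the prediction. I'll check the key's offset along tool x using known features on the grip and shaft.

```bash
python3 - <<'E'
from h import *
c=snap('wrist'); p,M,s=tool(); x0,y0=316-55,257-45
f=lambda L:((proj(c,[p+M@np.array(l,float) for l in L])-[x0,y0]+.5)*6).round(0).tolist()
print('grip bottom front',f([[13,0,0],[13,8,0]]),'pads',f([[11,8,0]]))
for r in (8,8.5,9,10): print(r,'prong ends',f([[np.sqrt(r*r-12.25),3.5,55],[np.sqrt(r*r-12.25),3.5,43],[np.sqrt(r*r-49),7,55]]),f([[np.sqrt(r*r-12.25),0,43]]))
print('mm/px', f([[0,0,55],[1,0,55],[0,1,55]]))
E
```

```text
grip bottom front [[331.0, 464.0], [463.0, 464.0]] pads [[463.0, 494.0]]
8 prong ends [[378.0, 233.0], [380.0, 288.0], [421.0, 271.0]] [[334.0, 288.0]]
8.5 prong ends [[378.0, 226.0], [380.0, 281.0], [421.0, 260.0]] [[334.0, 281.0]]
9 prong ends [[378.0, 220.0], [380.0, 275.0], [421.0, 250.0]] [[334.0, 275.0]]
10 prong ends [[378.0, 208.0], [380.0, 261.0], [421.0, 233.0]] [[334.0, 261.0]]
mm/px [[335.0, 315.0], [335.0, 303.0], [347.0, 315.0]]
```

>>> send_rows(
  plan=[
    {"gripper": 1, "tx": 0.12, "ty": -0.09, "tz": 0, "roll": 0},
    {"gripper": 1, "tx": 0, "ty": 0, "tz": 0.5, "roll": 0},
    {"gripper": 1, "tx": 0, "ty": 0, "tz": 0.5, "roll": 0},
    {"gripper": 1, "tx": 0, "ty": 0, "tz": 0, "roll": 0},
  ],
)

```text
time_s: 9.9
eef_pos: [621.1, -170.0, 112.6]
ee_rot: [-0.001, 0.728, 0.686, -0.0]
ft_force: [-0.4, 0.5, -0.8]
width: 15.4
finger_force: 58.7
```

```bash
python3 - <<'E'
from h import *
to([622.8,-171.4,85],-0.058)
c=snap('wrist'); im=c['color']; p,M,s=tool()
q=proj(c,[[622.8,-171.4,60]])[0]; x0,y0=int(q[0])-55,int(q[1])-45; print(q)
g=im[y0:y0+95,x0:x0+110].astype(float); g=255*np.clip(g/150,0,1)**.5
v=cv2.resize(g.astype(np.uint8),None,fx=6,fy=6,interpolation=cv2.INTER_CUBIC)
cv2.imwrite('pics/w5z.png',v)
E
```

```text
t 9.9 tcp [ 621.1 -170.   112.6] tooly -0.06 shift [-0.13  0.18  2.76] roll -0.0019876157817653173 q6 -0.22 F [-0.4  0.5 -0.8] T [-0.029  0.039 -0.002] w 15.4
[319.93308402 268.06300346]
```

View pics/w5z.png

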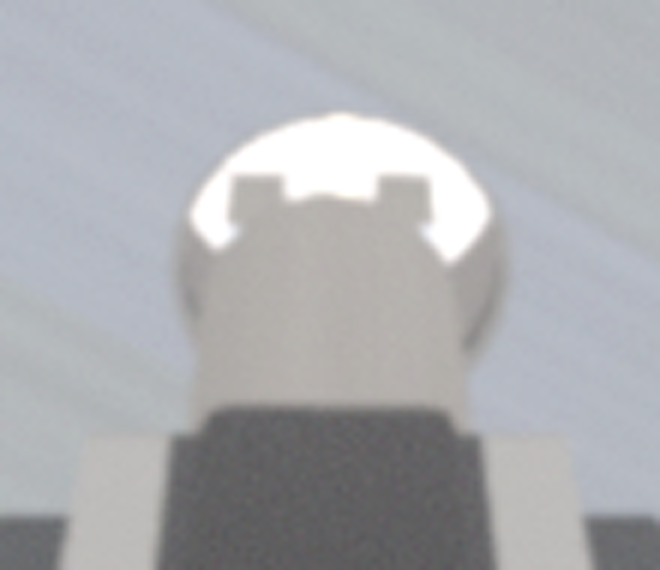

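Now the tip is inside the guard plane. The shaft is centred at x≈333 against the opening's 340, about 0.6 mm to the left, and it is centred in the other direction. I'll correct that and descend.

>>> send_rows(
  plan=[
    {"gripper": 1, "tx": 0, "ty": 0.05, "tz": 0.4, "roll": 0},
    {"gripper": 1, "tx": 0, "ty": 0, "tz": 0.5, "roll": 0},
    {"gripper": 1, "tx": 0, "ty": 0, "tz": 0.4, "roll": 0},
    {"gripper": 1, "tx": 0, "ty": 0, "tz": 0, "roll": 0},
  ],
)

```text
time_s: 10.45
eef_pos: [621.7, -170.1, 99.7]
ee_rot: [-0.0, 0.728, 0.686, -0.0]
ft_force: [0.1, -0.5, -0.9]
width: 15.0
finger_force: 58.7
```

>>> send_rows(
  plan=[
    {"gripper": 1, "tx": 0, "ty": 0, "tz": 0.2, "roll": 0},
    {"gripper": 1, "tx": 0, "ty": 0, "tz": 0.2, "roll": 0},
    {"gripper": 1, "tx": 0, "ty": 0, "tz": 0, "roll": 0},
    {"gripper": 1, "tx": 0, "ty": 0, "tz": 0, "roll": 0},
  ],
)

```text
time_s: 10.95
eef_pos: [622.0, -170.2, 96.4]
ee_rot: [0.0, 0.728, 0.686, 0.0]
ft_force: [0.2, -0.1, -1.1]
width: 15.3
finger_force: 58.7
```

```bash
python3 - <<'E'
from h import *
to([622.8,-171.4,85],-0.058)
E
```

```text
t 10.95 tcp [ 622.  -170.2   96.4] tooly -0.06 shift [-0.12  0.08  1.14] roll -0.0020393836128369536 q6 -0.22 F [ 0.2 -0.1 -1.1] T [ 0.019  0.02  -0.04 ] w 15.3
```

>>> send_rows(
  plan=[
    {"gripper": 1, "tx": 0, "ty": 0, "tz": 0.15, "roll": 0},
    {"gripper": 1, "tx": 0, "ty": 0, "tz": 0.15, "roll": 0},
    {"gripper": 1, "tx": 0, "ty": 0, "tz": 0, "roll": 0},
  ],
)

```text
time_s: 11.32
eef_pos: [621.9, -170.1, 93.1]
ee_rot: [-0.0, 0.728, 0.686, -0.0]
ft_force: [0.1, -0.1, -1.4]
width: 14.6
finger_force: 58.7
```

>>> send_rows(
  plan=[
    {"gripper": 1, "tx": 0, "ty": 0, "tz": 0.15, "roll": 0},
    {"gripper": 1, "tx": 0, "ty": 0, "tz": 0.1, "roll": 0},
    {"gripper": 1, "tx": 0, "ty": 0, "tz": 0, "roll": 0},
  ],
)

```text
time_s: 11.7
eef_pos: [622.0, -170.2, 90.7]
ee_rot: [-0.0, 0.728, 0.686, -0.0]
ft_force: [-0.0, -0.1, 0.2]
width: 15.6
finger_force: 58.7
```

```bash
python3 - <<'E'
from h import *
to([622.8,-171.4,85],-0.058)
E
```

```text
t 11.7 tcp [ 622.  -170.2   90.7] tooly -0.06 shift [-0.12  0.09  0.57] roll -0.0019499183008915288 q6 -0.22 F [-0.  -0.1  0.2] T [-0.009  0.012  0.055] w 15.6
```

>>> send_rows(
  plan=[
    {"gripper": 1, "tx": 0, "ty": 0, "tz": 0.15, "roll": 0},
    {"gripper": 1, "tx": 0, "ty": 0, "tz": 0.15, "roll": 0},
    {"gripper": 1, "tx": 0, "ty": 0, "tz": 0, "roll": 0},
  ],
)

```text
time_s: 12.08
eef_pos: [621.9, -170.1, 87.6]
ee_rot: [-0.0, 0.728, 0.686, -0.0]
ft_force: [-0.1, -0.1, -0.8]
width: 15.3
finger_force: 58.7
```

>>> send_rows(
  plan=[
    {"gripper": 1, "tx": 0, "ty": 0, "tz": 0.1, "roll": 0},
    {"gripper": 1, "tx": 0, "ty": 0, "tz": 0, "roll": 0},
  ],
)

```text
time_s: 12.32
eef_pos: [622.0, -170.2, 86.8]
ee_rot: [-0.0, 0.728, 0.686, -0.0]
ft_force: [-0.2, 0.4, -1.3]
width: 15.5
finger_force: 58.7
```

>>> send_rows(
  plan=[
    {"gripper": 1, "tx": 0, "ty": 0, "tz": 0.1, "roll": 0},
    {"gripper": 1, "tx": 0, "ty": 0, "tz": 0, "roll": 0},
  ],
)

```text
time_s: 12.58
eef_pos: [622.0, -170.2, 85.7]
ee_rot: [-0.0, 0.728, 0.686, -0.0]
ft_force: [0.2, 0.5, -0.8]
width: 15.1
finger_force: 58.7
```

>>> send_rows(
  plan=[
    {"gripper": 1, "tx": 0, "ty": 0, "tz": 0.05, "roll": 0},
    {"gripper": 1, "tx": 0, "ty": 0, "tz": 0, "roll": 0},
  ],
)

```text
time_s: 12.82
eef_pos: [622.0, -170.2, 85.3]
ee_rot: [0.0, 0.728, 0.686, -0.0]
ft_force: [-0.1, 0.3, -0.2]
width: 15.3
finger_force: 58.7
```

>>> send_rows(
  plan=[
    {"gripper": 1, "tx": 0, "ty": 0, "tz": 0.06, "roll": 0},
    {"gripper": 1, "tx": 0, "ty": 0, "tz": 0, "roll": 0},
  ],
)

```text
time_s: 13.08
eef_pos: [622.1, -170.2, 85.1]
ee_rot: [0.0, 0.728, 0.686, 0.0]
ft_force: [-0.4, 0.1, 1.8]
width: 15.4
finger_force: 59.0
```

```bash
python3 - <<'E'
from h import *
to([622.8,-171.4,85],-0.058)
E
```

```text
t 13.07 tcp [ 622.1 -170.2   85.1] tooly -0.06 shift [-0.11  0.08  0.01] roll -0.0020088971727103555 q6 -0.22 F [-0.4  0.1  1.8] T [ 0.013  0.077 -0.027] w 15.4
```

>>> send_rows(
  plan=[
    {"gripper": 1, "tx": 0, "ty": 0, "tz": 0.04, "roll": 0},
    {"gripper": 1, "tx": 0, "ty": 0, "tz": 0, "roll": 0},
  ],
)

```text
time_s: 13.32
eef_pos: [622.1, -170.2, 84.6]
ee_rot: [0.0, 0.728, 0.686, 0.0]
ft_force: [-1.0, -0.3, 2.2]
width: 15.7
finger_force: 59.1
```

```bash
cat > av.py <<'E'
from h import *
A=[]
for i in range(6):
    snap('wrist'); s=state(); A.append(np.r_[s['ft_force'],s['torque'],s['eef_pos']])
A=np.array(A); print('F',A.mean(0)[:3].round(2),'T',A.mean(0)[3:6].round(3),'sd',A.std(0)[[2,5]].round(3),'P',A.mean(0)[6:].round(2))
to([622.8,-171.4,85],-1.258)
E
python3 av.py
```

```text
F [-0.42  0.15  3.02] T [0.003 0.156 0.013] sd [0.352 0.022] P [ 622.1  -170.21   84.5 ]
t 13.62 tcp [ 622.1 -170.2   84.4] tooly -0.06 shift [-0.11  0.08 -0.06] roll 1.197997931799652 q6 -0.22 F [-0.7  0.8  3.7] T [0.012 0.161 0.031] w 15.4
```

>>> send_rows(
  plan=[
    {"gripper": 1, "tx": 0, "ty": 0, "tz": 0, "roll": 0.06},
    {"gripper": 1, "tx": 0, "ty": 0, "tz": 0, "roll": 0.08},
    {"gripper": 1, "tx": 0, "ty": 0, "tz": 0, "roll": 0.08},
    {"gripper": 1, "tx": 0, "ty": 0, "tz": 0, "roll": 0.08},
    {"gripper": 1, "tx": 0, "ty": 0, "tz": 0, "roll": 0},
  ],
)

```text
time_s: 14.25
eef_pos: [622.3, -170.3, 84.5]
ee_rot: [0.0, 0.822, 0.569, 0.0]
ft_force: [-0.8, -0.7, 2.2]
width: 15.1
finger_force: 59.1
```

```bash
python3 av.py
```

```text
F [ 0.36 -0.38  2.86] T [-0.087 -0.085  0.026] sd [0.713 0.021] P [ 622.33 -170.32   84.47]
t 14.55 tcp [ 622.3 -170.3   84.4] tooly -0.359 shift [-0.09  0.08 -0.06] roll 0.8985061840619742 q6 0.07 F [ 0.8 -0.7  2.7] T [-0.082 -0.144  0.051] w 15.5
```

>>> send_rows(
  plan=[
    {"gripper": 1, "tx": 0, "ty": 0, "tz": 0, "roll": 0.08},
    {"gripper": 1, "tx": 0, "ty": 0, "tz": 0, "roll": 0.08},
    {"gripper": 1, "tx": 0, "ty": 0, "tz": 0, "roll": 0.08},
    {"gripper": 1, "tx": 0, "ty": 0, "tz": 0, "roll": 0.08},
    {"gripper": 1, "tx": 0, "ty": 0, "tz": 0, "roll": 0},
  ],
)

```text
time_s: 15.18
eef_pos: [622.8, -170.4, 84.6]
ee_rot: [0.001, 0.902, 0.431, 0.001]
ft_force: [2.3, -1.2, 2.8]
width: 15.3
finger_force: 59.1
```

```bash
python3 av.py
```

```text
F [ 2.4  -1.27  2.52] T [-0.293 -0.546  0.033] sd [0.535 0.026] P [ 622.72 -170.42   84.58]
t 15.47 tcp [ 622.7 -170.4   84.6] tooly -0.68 shift [-0.07  0.07 -0.04] roll 0.5784696621494585 q6 0.39 F [ 2.7 -1.3  2.2] T [-0.311 -0.699  0.071] w 15.3
```

>>> send_rows(
  plan=[
    {"gripper": 1, "tx": 0.02, "ty": 0.09, "tz": 0, "roll": 0},
    {"gripper": 1, "tx": 0, "ty": 0, "tz": 0, "roll": 0},
  ],
)

```text
time_s: 15.72
eef_pos: [622.8, -170.5, 84.3]
ee_rot: [-0.0, 0.902, 0.431, -0.0]
ft_force: [2.4, -0.5, 2.5]
width: 15.1
finger_force: 59.2
```

```bash
python3 av.py
```

```text
F [ 2.01 -0.48  3.09] T [-0.143 -0.463  0.029] sd [0.416 0.029] P [ 622.83 -170.5    84.33]
t 16.02 tcp [ 622.8 -170.5   84.3] tooly -0.68 shift [-0.07  0.05 -0.07] roll 0.57804786210154 q6 0.39 F [ 1.7 -0.5  3.3] T [-0.122 -0.479  0.014] w 15.4
```

>>> send_rows(
  plan=[
    {"gripper": 1, "tx": 0.05, "ty": 0.06, "tz": 0, "roll": 0},
    {"gripper": 1, "tx": 0, "ty": 0, "tz": 0, "roll": 0},
  ],
)

```text
time_s: 16.27
eef_pos: [623.1, -170.5, 84.1]
ee_rot: [-0.0, 0.902, 0.431, -0.001]
ft_force: [-0.5, -1.1, 3.9]
width: 15.1
finger_force: 59.2
```

```bash
python3 av.py
```

```text
F [ 0.13 -0.24  2.9 ] T [-0.118  0.02   0.04 ] sd [0.23  0.039] P [ 623.11 -170.48   84.15]
t 16.57 tcp [ 623.1 -170.5   84.2] tooly -0.68 shift [-0.09  0.03 -0.08] roll 0.5779736362810083 q6 0.4 F [-1.3  0.3  2.6] T [-0.097  0.058  0.098] w 15.0
```

>>> send_rows(
  plan=[
    {"gripper": 1, "tx": 0, "ty": 0, "tz": 0, "roll": 0.08},
    {"gripper": 1, "tx": 0, "ty": 0, "tz": 0, "roll": 0.08},
    {"gripper": 1, "tx": 0, "ty": 0, "tz": 0, "roll": 0.08},
    {"gripper": 1, "tx": 0, "ty": 0, "tz": 0, "roll": 0},
  ],
)

```text
time_s: 17.08
eef_pos: [623.5, -170.7, 84.2]
ee_rot: [0.0, 0.947, 0.32, -0.0]
ft_force: [0.1, -0.7, 3.0]
width: 15.1
finger_force: 59.2
```

```bash
python3 av.py
```

```text
F [ 0.3  -1.35  3.22] T [-0.298 -0.03   0.017] sd [0.203 0.023] P [ 623.56 -170.69   84.27]
t 17.38 tcp [ 623.6 -170.7   84.3] tooly -0.919 shift [-0.1   0.01 -0.07] roll 0.3385701904372367 q6 0.63 F [-0.2 -1.3  3. ] T [-0.351 -0.013  0.032] w 15.2
```

>>> send_rows(
  plan=[
    {"gripper": 1, "tx": -0.04, "ty": 0.05, "tz": 0, "roll": 0},
    {"gripper": 1, "tx": 0, "ty": 0, "tz": 0, "roll": 0.07},
    {"gripper": 1, "tx": 0, "ty": 0, "tz": 0, "roll": 0.07},
    {"gripper": 1, "tx": 0, "ty": 0, "tz": 0, "roll": 0.06},
    {"gripper": 1, "tx": 0, "ty": 0, "tz": 0, "roll": 0},
  ],
)

```text
time_s: 18.0
eef_pos: [623.8, -171.2, 84.3]
ee_rot: [0.0, 0.975, 0.224, 0.0]
ft_force: [-0.2, -0.8, 2.7]
width: 15.3
finger_force: 59.1
```

```bash
python3 av.py
```

```text
F [ 0.85 -0.45  2.83] T [-0.092 -0.173  0.01 ] sd [0.53 0.02] P [ 623.75 -171.13   84.34]
t 18.3 tcp [ 623.7 -171.1   84.3] tooly -1.12 shift [-0.1  -0.02 -0.07] roll 0.13830768843543906 q6 0.83 F [ 0.3 -0.6  2.4] T [-0.062 -0.208  0.031] w 15.1
```

>>> send_rows(
  plan=[
    {"gripper": 1, "tx": 0, "ty": 0, "tz": 0, "roll": 0.05},
    {"gripper": 1, "tx": 0, "ty": 0, "tz": 0, "roll": 0.05},
    {"gripper": 1, "tx": 0, "ty": 0, "tz": 0, "roll": 0},
  ],
)

```text
time_s: 18.68
eef_pos: [623.8, -171.3, 84.4]
ee_rot: [0.0, 0.985, 0.175, 0.0]
ft_force: [0.7, -1.6, 3.6]
width: 15.4
finger_force: 59.1
```

```bash
python3 av.py
```

```text
F [ 0.99 -0.63  3.04] T [-0.201 -0.306  0.03 ] sd [0.296 0.033] P [ 623.8  -171.29   84.38]
t 18.98 tcp [ 623.8 -171.3   84.4] tooly -1.22 shift [-0.1  -0.02 -0.06] roll 0.038352028831683205 q6 0.93 F [0.9 0.2 2.7] T [-0.19  -0.358  0.028] w 15.5
```

>>> send_rows(
  plan=[
    {"gripper": 1, "tx": 0, "ty": 0, "tz": 0, "roll": 0.04},
    {"gripper": 1, "tx": 0, "ty": 0, "tz": 0, "roll": 0.04},
    {"gripper": 1, "tx": 0, "ty": 0, "tz": 0, "roll": 0},
  ],
)

```text
time_s: 19.35
eef_pos: [623.9, -171.4, 84.4]
ee_rot: [0.0, 0.991, 0.135, 0.0]
ft_force: [1.8, -1.5, 2.6]
width: 15.6
finger_force: 59.1
```

```bash
python3 av.py
```

```text
F [ 2.03 -1.59  2.83] T [-0.31  -0.472  0.154] sd [0.617 0.029] P [ 623.88 -171.34   84.41]
t 19.65 tcp [ 623.9 -171.3   84.4] tooly -1.3 shift [-0.11 -0.02 -0.06] roll -0.04160343128529265 q6 1.01 F [ 2.2 -1.5  2.5] T [-0.352 -0.536  0.172] w 15.2
```

The torque jumped to 0.154 N m after 1.24 rad, so the knob is at its stop, which matches the 1.2 rad range plus play. I'll relax the twist within the slot's play and lift straight out.

>>> send_rows(
  plan=[
    {"gripper": 1, "tx": 0, "ty": 0, "tz": 0, "roll": -0.04},
    {"gripper": 1, "tx": 0, "ty": 0, "tz": 0, "roll": -0.05},
    {"gripper": 1, "tx": 0, "ty": 0, "tz": -0.1, "roll": 0},
    {"gripper": 1, "tx": 0, "ty": 0, "tz": -0.3, "roll": 0},
    {"gripper": 1, "tx": 0, "ty": 0, "tz": 0, "roll": 0},
  ],
)

```text
time_s: 20.27
eef_pos: [623.1, -171.4, 87.9]
ee_rot: [-0.0, 0.984, 0.179, -0.001]
ft_force: [2.1, -3.0, -0.9]
width: 14.9
finger_force: 58.7
```

```bash
python3 av.py
```

```text
F [ 1.37 -3.   -2.34] T [-0.628 -0.299  0.039] sd [0.566 0.04 ] P [ 623.15 -171.31   87.93]
t 20.57 tcp [ 623.2 -171.3   88. ] tooly -1.21 shift [-0.04 -0.    0.3 ] roll 0.04802608453853496 q6 0.92 F [ 0.5 -3.7 -1.7] T [-0.63  -0.236  0.045] w 15.2
```

>>> send_rows(
  plan=[
    {"gripper": 1, "tx": 0.02, "ty": 0.12, "tz": 0, "roll": 0},
    {"gripper": 1, "tx": 0, "ty": 0, "tz": 0, "roll": 0},
  ],
)

```text
time_s: 20.82
eef_pos: [623.5, -171.7, 88.0]
ee_rot: [-0.001, 0.984, 0.179, -0.001]
ft_force: [0.2, 0.2, -0.8]
width: 15.0
finger_force: 58.8
```

```bash
python3 av.py
```

```text
F [-0.72  0.04 -1.78] T [0.017 0.175 0.036] sd [0.365 0.021] P [ 623.56 -171.72   88.01]
t 21.12 tcp [ 623.6 -171.8   88. ] tooly -1.21 shift [-0.06 -0.06  0.3 ] roll 0.04790024557113237 q6 0.92 F [-0.4  0.1 -2.2] T [0.112 0.265 0.03 ] w 15.2
```

>>> send_rows(
  plan=[
    {"gripper": 1, "tx": 0, "ty": 0, "tz": -0.5, "roll": 0},
    {"gripper": 1, "tx": 0, "ty": 0, "tz": -0.6, "roll": 0},
    {"gripper": 1, "tx": 0, "ty": 0, "tz": -0.8, "roll": 0},
    {"gripper": 1, "tx": 0, "ty": 0, "tz": 0, "roll": 0},
  ],
)

```text
time_s: 21.62
eef_pos: [625.0, -172.5, 108.7]
ee_rot: [0.001, 0.984, 0.179, 0.001]
ft_force: [0.2, -0.3, -0.8]
width: 15.0
finger_force: 58.9
```

>>> send_rows(
  plan=[
    {"gripper": 1, "tx": 0, "ty": 0, "tz": -1.0, "roll": 0},
    {"gripper": 1, "tx": 0, "ty": 0, "tz": -1.5, "roll": 0},
    {"gripper": 1, "tx": 0, "ty": 0, "tz": -2.0, "roll": 0},
    {"gripper": 1, "tx": 0, "ty": 0, "tz": 0, "roll": 0},
  ],
)

```text
time_s: 22.12
eef_pos: [625.6, -172.6, 154.9]
ee_rot: [0.001, 0.984, 0.179, 0.002]
ft_force: [1.3, -0.2, -0.3]
width: 15.5
finger_force: 58.9
```

>>> send_rows(
  plan=[
    {"gripper": 1, "tx": -3, "ty": 0, "tz": 0, "roll": 0},
    {"gripper": 1, "tx": -3, "ty": 0, "tz": 0, "roll": 0},
    {"gripper": 1, "tx": -2, "ty": 0, "tz": 0, "roll": 0},
    {"gripper": 1, "tx": 0, "ty": 0, "tz": 0, "roll": 0},
    {"gripper": 1, "tx": 0, "ty": 0, "tz": 0, "roll": 0},
  ],
)

```text
time_s: 22.75
eef_pos: [550.3, -200.4, 152.5]
ee_rot: [0.0, 0.984, 0.179, 0.001]
ft_force: [1.5, -0.2, -1.4]
width: 15.4
finger_force: 58.9
```

```bash
cat > op2.py <<'E'
from h import *
c=snap('wrist'); im=c['color'].astype(int); g=im.mean(2)
for n,P in [('op',[622.8,-171.4,58]),('oth',[552.5,-123,58])]:
    u,v=proj(c,[P])[0].astype(int); r=30
    W=im[max(v-r,0):v+r,u-r:u+r]; y0=max(v-r,0); x0=u-r
    m=((W[...,2]-W[...,0]>18)&(W.mean(2)>120)).astype(np.uint8)
    k,l,st,ce=cv2.connectedComponentsWithStats(m); i=1+np.argmax(st[1:,4])
    ys,xs=np.nonzero(l==i); Q=np.array([onz(c,(x+x0,y+y0),40)[:2] for x,y in zip(xs,ys)]); mu=Q.mean(0)
    w=np.linalg.svd(Q-mu)[2]; print(n,(u,v),len(xs),mu.round(1),'ang',np.arctan2(w[0,1],w[0,0])%np.pi,np.ptp((Q-mu)@w.T,axis=0).round(1))
to([550.8,137,150],-1.581)
E
python3 op2.py
```

```text
op (np.int64(316), np.int64(98)) 185 [ 623.1 -171.4] ang 0.6012652263154363 [14.5  4.1]
oth (np.int64(192), np.int64(188)) 168 [ 554.6 -123.8] ang 0.231079529668492 [14.8  4.2]
t 22.8 tcp [ 550.4 -200.3  152.4] tooly -1.21 shift [ 11.96 -31.54   0.23] roll 0.3713333063610216 q6 0.84 F [ 0.2 -0.6 -0.7] T [ 0.013 -0.043  0.03 ] w 15.2
```

The bar now lies at 0.60 rad, so it has turned 0.91 rad from its first angle. That only counts as the stop if the knob didn't start at 0. I'll re-engage at the bar's present angle and test the stop again.

>>> send_rows(
  plan=[
    {"gripper": 1, "tx": 3, "ty": 0, "tz": 0, "roll": 0},
    {"gripper": 1, "tx": 3, "ty": -0.1, "tz": 0, "roll": 0},
    {"gripper": 1, "tx": 1.85, "ty": 0, "tz": 0, "roll": 0},
    {"gripper": 1, "tx": 0, "ty": 0, "tz": 0, "roll": -0.12},
    {"gripper": 1, "tx": 0, "ty": 0, "tz": 1, "roll": -0.11},
  ],
)

```text
time_s: 23.42
eef_pos: [624.3, -171.3, 142.5]
ee_rot: [0.001, 0.956, 0.293, 0.001]
ft_force: [-0.4, 0.4, -1.3]
width: 15.6
finger_force: 58.9
```

>>> send_rows(
  plan=[
    {"gripper": 1, "tx": 0, "ty": 0, "tz": 1.5, "roll": 0},
    {"gripper": 1, "tx": 0, "ty": 0, "tz": 0.3, "roll": 0},
    {"gripper": 1, "tx": 0, "ty": 0, "tz": 0, "roll": 0},
  ],
)

```text
time_s: 23.8
eef_pos: [622.5, -171.7, 123.8]
ee_rot: [-0.0, 0.957, 0.291, -0.0]
ft_force: [0.6, -0.4, -0.9]
width: 15.2
finger_force: 58.9
```

```bash
cat > v.py <<'E'
import sys
from h import *
to([623.4,-171.2,86],-0.98)
c=snap('wrist'); im=c['color']; p,M,s=tool()
q=proj(c,[[622.8,-171.4,60]])[0]; x0,y0=int(q[0])-55,int(q[1])-45
g=im[y0:y0+95,x0:x0+110].astype(float); g=255*np.clip(g/150,0,1)**.5
cv2.imwrite('pics/'+sys.argv[1],cv2.resize(g.astype(np.uint8),None,fx=6,fy=6,interpolation=cv2.INTER_CUBIC))
E
python3 v.py w6z.png
```

```text
t 23.8 tcp [ 622.5 -171.7  123.8] tooly -0.981 shift [0.11 0.01 3.78] roll -0.0006952282710357416 q6 0.69 F [ 0.6 -0.4 -0.9] T [-0.083 -0.023 -0.003] w 15.2
```

View pics/w6z.png

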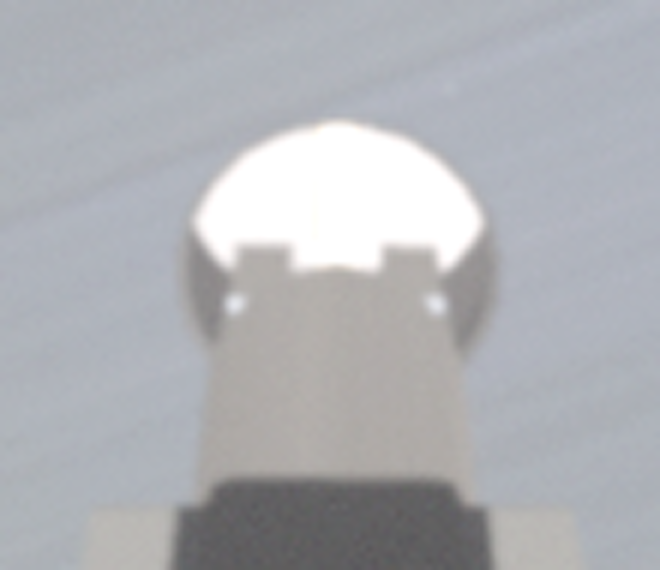

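This view shows the tip centred sideways, with the slot at x≈340 and the opening at x≈341. It needs about 1.1 mm along +tool x, which agrees with my estimate. Descending.

>>> send_rows(
  plan=[
    {"gripper": 1, "tx": 0.11, "ty": 0, "tz": 0.4, "roll": 0},
    {"gripper": 1, "tx": 0, "ty": 0, "tz": 0.7, "roll": 0},
    {"gripper": 1, "tx": 0, "ty": 0, "tz": 0.8, "roll": 0},
    {"gripper": 1, "tx": 0, "ty": 0, "tz": 0.7, "roll": 0},
    {"gripper": 1, "tx": 0, "ty": 0, "tz": 0, "roll": 0},
  ],
)

```text
time_s: 24.48
eef_pos: [622.8, -171.1, 97.3]
ee_rot: [-0.0, 0.957, 0.291, -0.001]
ft_force: [0.2, 0.0, -0.1]
width: 15.2
finger_force: 58.9
```

>>> send_rows(
  plan=[
    {"gripper": 1, "tx": 0, "ty": 0, "tz": 0.2, "roll": 0},
    {"gripper": 1, "tx": 0, "ty": 0, "tz": 0.2, "roll": 0},
    {"gripper": 1, "tx": 0, "ty": 0, "tz": 0, "roll": 0},
  ],
)

```text
time_s: 24.85
eef_pos: [623.3, -171.2, 94.3]
ee_rot: [0.0, 0.957, 0.291, -0.0]
ft_force: [0.1, 0.2, -1.6]
width: 15.3
finger_force: 58.9
```

```bash
python3 av.py
```

```text
F [-0.2   0.13 -0.51] T [ 0.008  0.    -0.004] sd [0.366 0.021] P [ 623.44 -171.26   94.44]
t 25.15 tcp [ 623.4 -171.3   94.4] tooly -0.98 shift [-0.06 -0.03  0.94] roll 0.2779650726501228 q6 0.69 F [ 0.7  0.4 -0.3] T [ 0.029 -0.021  0.029] w 15.5
```

>>> send_rows(
  plan=[
    {"gripper": 1, "tx": 0, "ty": 0, "tz": 0.12, "roll": 0},
    {"gripper": 1, "tx": 0, "ty": 0, "tz": 0.12, "roll": 0},
    {"gripper": 1, "tx": 0, "ty": 0, "tz": 0, "roll": 0},
  ],
)

```text
time_s: 25.52
eef_pos: [623.3, -171.2, 91.7]
ee_rot: [-0.0, 0.957, 0.291, -0.0]
ft_force: [0.0, 0.3, -0.8]
width: 15.4
finger_force: 58.9
```

>>> send_rows(
  plan=[
    {"gripper": 1, "tx": 0, "ty": 0, "tz": 0.2, "roll": 0},
    {"gripper": 1, "tx": 0, "ty": 0, "tz": 0.2, "roll": 0},
    {"gripper": 1, "tx": 0, "ty": 0, "tz": 0.1, "roll": 0},
    {"gripper": 1, "tx": 0, "ty": 0, "tz": 0, "roll": 0},
  ],
)

```text
time_s: 26.02
eef_pos: [623.3, -171.2, 86.8]
ee_rot: [-0.0, 0.957, 0.291, -0.0]
ft_force: [0.3, -0.1, -0.4]
width: 15.0
finger_force: 58.9
```

```bash
python3 av.py
```

```text
F [ 0.13 -0.55 -0.87] T [-0.017 -0.004  0.001] sd [0.532 0.019] P [ 623.42 -171.25   86.95]
t 26.32 tcp [ 623.4 -171.3   87. ] tooly -0.98 shift [-0.06 -0.02  0.2 ] roll 0.277978656905999 q6 0.69 F [-0.4  0.  -1.4] T [-0.018  0.006 -0.012] w 15.3
```

>>> send_rows(
  plan=[
    {"gripper": 1, "tx": 0, "ty": 0, "tz": 0.12, "roll": 0},
    {"gripper": 1, "tx": 0, "ty": 0, "tz": 0.08, "roll": 0},
    {"gripper": 1, "tx": 0, "ty": 0, "tz": 0, "roll": 0},
  ],
)

```text
time_s: 26.7
eef_pos: [623.4, -171.2, 85.1]
ee_rot: [0.0, 0.957, 0.291, -0.0]
ft_force: [0.1, 0.5, 0.7]
width: 15.2
finger_force: 59.0
```

```bash
python3 av.py
```

```text
F [-0.44  0.45  1.29] T [ 0.063  0.118 -0.008] sd [0.714 0.024] P [ 623.38 -171.23   85.06]
t 27.0 tcp [ 623.4 -171.2   85.1] tooly -0.98 shift [-0.06 -0.02  0.01] roll 0.27802041180254844 q6 0.69 F [-1.1  0.   2.5] T [0.08  0.131 0.017] w 15.0
```

>>> send_rows(
  plan=[
    {"gripper": 1, "tx": 0, "ty": 0, "tz": 0.05, "roll": 0},
    {"gripper": 1, "tx": 0, "ty": 0.02, "tz": 0, "roll": 0.08},
    {"gripper": 1, "tx": 0, "ty": 0.02, "tz": 0, "roll": 0.08},
    {"gripper": 1, "tx": 0, "ty": 0, "tz": 0, "roll": 0},
  ],
)

```text
time_s: 27.5
eef_pos: [623.8, -171.7, 84.7]
ee_rot: [0.0, 0.977, 0.214, 0.0]
ft_force: [-0.1, -0.4, 1.2]
width: 15.8
finger_force: 59.2
```

```bash
python3 av.py
```

```text
F [-0.01 -0.07  2.18] T [ 0.022  0.042 -0.007] sd [0.179 0.031] P [ 623.8  -171.66   84.61]
t 27.8 tcp [ 623.8 -171.7   84.6] tooly -1.14 shift [-0.08 -0.07 -0.04] roll 0.11843812594797143 q6 0.85 F [ 0.5 -0.2  2.1] T [ 0.039  0.038 -0.041] w 15.2
```

>>> send_rows(
  plan=[
    {"gripper": 1, "tx": 0, "ty": 0.01, "tz": 0, "roll": 0.06},
    {"gripper": 1, "tx": 0, "ty": 0.01, "tz": 0, "roll": 0.04},
    {"gripper": 1, "tx": 0, "ty": 0, "tz": 0, "roll": 0},
  ],
)

```text
time_s: 28.18
eef_pos: [623.7, -171.6, 84.5]
ee_rot: [-0.0, 0.986, 0.165, 0.0]
ft_force: [-0.0, 1.1, 2.6]
width: 15.1
finger_force: 59.2
```

```bash
python3 av.py
```

```text
F [-0.09  0.47  2.53] T [0.199 0.018 0.063] sd [0.261 0.015] P [ 623.71 -171.64   84.45]
t 28.48 tcp [ 623.7 -171.7   84.4] tooly -1.24 shift [-0.08 -0.05 -0.06] roll 0.018240379430197295 q6 0.95 F [-0.6  1.   2.2] T [ 0.208 -0.042  0.048] w 15.4
```

>>> send_rows(
  plan=[
    {"gripper": 1, "tx": 0, "ty": 0.01, "tz": 0, "roll": 0.04},
    {"gripper": 1, "tx": 0, "ty": 0, "tz": 0, "roll": 0},
  ],
)

```text
time_s: 28.72
eef_pos: [623.8, -171.8, 84.5]
ee_rot: [-0.0, 0.989, 0.145, 0.0]
ft_force: [-0.5, 1.2, 1.9]
width: 15.2
finger_force: 59.2
```

```bash
python3 av.py
```

```text
F [0.19 1.23 3.15] T [ 0.307 -0.027  0.108] sd [0.276 0.031] P [ 623.77 -171.74   84.43]
t 29.02 tcp [ 623.8 -171.7   84.4] tooly -1.28 shift [-0.08 -0.06 -0.06] roll -0.021721236442171943 q6 0.99 F [0.  0.7 2.7] T [ 0.3   -0.042  0.101] w 15.4
```

Torque climbs steadily at the same angle as before (0.063 → 0.108 N m for 0.04 rad), well above the 0.04 N m needed to turn the knob, and side force is small. This confirms the stop. One more small nudge, then relax and lift.

>>> send_rows(
  plan=[
    {"gripper": 1, "tx": 0, "ty": -0.02, "tz": 0, "roll": 0.03},
    {"gripper": 1, "tx": 0, "ty": 0, "tz": 0, "roll": 0},
  ],
)

```text
time_s: 29.28
eef_pos: [623.8, -171.8, 84.5]
ee_rot: [0.0, 0.992, 0.13, 0.0]
ft_force: [0.9, 0.5, 1.6]
width: 15.5
finger_force: 59.3
```

```bash
python3 av.py
```

```text
F [0.62 0.67 2.82] T [ 0.214 -0.12   0.189] sd [0.598 0.018] P [ 623.78 -171.75   84.47]
t 29.57 tcp [ 623.8 -171.7   84.5] tooly -1.31 shift [-0.09 -0.06 -0.05] roll -0.051950540605242734 q6 1.02 F [1.2 0.1 3.6] T [ 0.185 -0.164  0.181] w 15.3
```

>>> send_rows(
  plan=[
    {"gripper": 1, "tx": 0, "ty": -0.01, "tz": 0, "roll": -0.06},
    {"gripper": 1, "tx": 0, "ty": -0.01, "tz": 0, "roll": -0.06},
    {"gripper": 1, "tx": 0, "ty": -0.01, "tz": 0, "roll": -0.06},
    {"gripper": 1, "tx": 0, "ty": 0, "tz": 0, "roll": 0},
  ],
)

```text
time_s: 30.08
eef_pos: [623.5, -171.6, 84.4]
ee_rot: [0.0, 0.976, 0.218, -0.0]
ft_force: [-0.3, -0.5, 2.3]
width: 15.4
finger_force: 59.3
```

```bash
python3 av.py
```

```text
F [0.17 0.1  2.82] T [-0.024 -0.048  0.013] sd [0.446 0.018] P [ 623.5  -171.57   84.42]
t 30.38 tcp [ 623.5 -171.6   84.4] tooly -1.13 shift [-0.06 -0.04 -0.06] roll 0.1276043333420369 q6 0.84 F [-0.6 -0.4  2.7] T [-0.028 -0.041  0.036] w 15.5
```

Torque reached 0.189 N m, still below the 0.25 limit, so the knob is firmly at its stop. The key is now slack in the slot, so I'll lift and re-check the bar angle.

>>> send_rows(
  plan=[
    {"gripper": 1, "tx": 0, "ty": 0, "tz": -0.3, "roll": 0},
    {"gripper": 1, "tx": 0, "ty": 0, "tz": -0.7, "roll": 0},
    {"gripper": 1, "tx": 0, "ty": 0, "tz": -0.8, "roll": 0},
    {"gripper": 1, "tx": 0, "ty": 0, "tz": -1.0, "roll": 0},
    {"gripper": 1, "tx": 0, "ty": 0, "tz": 0, "roll": 0},
  ],
)

```text
time_s: 31.0
eef_pos: [624.2, -171.6, 113.8]
ee_rot: [0.001, 0.976, 0.219, 0.001]
ft_force: [-0.0, 0.4, -0.0]
width: 15.3
finger_force: 58.9
```

>>> send_rows(
  plan=[
    {"gripper": 1, "tx": 0, "ty": 0, "tz": -1.5, "roll": 0},
    {"gripper": 1, "tx": 0, "ty": 0, "tz": -2.3, "roll": 0},
    {"gripper": 1, "tx": -3, "ty": 0, "tz": 0, "roll": 0},
    {"gripper": 1, "tx": -3, "ty": 0, "tz": 0, "roll": 0},
    {"gripper": 1, "tx": -2, "ty": 0, "tz": 0, "roll": 0},
  ],
)

```text
time_s: 31.62
eef_pos: [550.2, -205.9, 151.1]
ee_rot: [0.0, 0.976, 0.218, 0.0]
ft_force: [0.2, -0.3, -1.1]
width: 15.1
finger_force: 59.0
```

>>> send_rows(
  plan=[
    {"gripper": 1, "tx": 0, "ty": 0, "tz": 0, "roll": 0},
    {"gripper": 1, "tx": 0, "ty": 0, "tz": 0, "roll": 0},
  ],
)

```text
time_s: 31.88
eef_pos: [552.1, -205.4, 150.7]
ee_rot: [0.0, 0.976, 0.219, 0.001]
ft_force: [0.5, -0.3, -2.0]
width: 14.8
finger_force: 59.0
```

```bash
python3 op2.py
```

```text
op (np.int64(317), np.int64(97)) 186 [ 623.2 -171.4] ang 0.6145969547736261 [14.6  3.9]
oth (np.int64(185), np.int64(178)) 172 [ 554.5 -123.8] ang 0.249010545646128 [14.6  4.4]
t 31.93 tcp [ 552.2 -205.3  150.5] tooly -1.13 shift [ 14.49 -31.01   0.05] roll 0.4513434114946091 q6 0.75 F [ 0.5  0.2 -0.2] T [ 0.04   0.033 -0.057] w 15.4
```

The bar angle is unchanged at 0.61 rad, so it is at the stop. Now I'll carry the key back to the stand.

>>> send_rows(
  plan=[
    {"gripper": 1, "tx": 1.8, "ty": -3.9, "tz": 0, "roll": 0},
    {"gripper": 1, "tx": 1.8, "ty": -3.9, "tz": 0, "roll": 0},
    {"gripper": 1, "tx": 1.8, "ty": -3.9, "tz": 0, "roll": 0},
    {"gripper": 1, "tx": 1.8, "ty": -3.9, "tz": 0, "roll": 0},
    {"gripper": 1, "tx": 1.8, "ty": -3.9, "tz": 0, "roll": 0},
  ],
)

```text
time_s: 32.55
eef_pos: [550.1, 11.3, 150.4]
ee_rot: [0.0, 0.976, 0.219, 0.0]
ft_force: [0.5, 1.3, -0.7]
width: 15.7
finger_force: 59.0
```

>>> send_rows(
  plan=[
    {"gripper": 1, "tx": 1.8, "ty": -3.9, "tz": 0, "roll": 0},
    {"gripper": 1, "tx": 1.8, "ty": -3.9, "tz": 0, "roll": 0},
    {"gripper": 1, "tx": 1.9, "ty": -3.7, "tz": 0, "roll": 0.15},
    {"gripper": 1, "tx": 0, "ty": 0, "tz": 0, "roll": 0.15},
    {"gripper": 1, "tx": 0, "ty": 0, "tz": 0, "roll": 0.15},
  ],
)

```text
time_s: 33.17
eef_pos: [550.6, 138.4, 150.2]
ee_rot: [-0.0, 1.0, -0.006, 0.0]
ft_force: [-0.4, 0.8, -0.9]
width: 15.4
finger_force: 59.2
```

>>> send_rows(
  plan=[
    {"gripper": 1, "tx": 0, "ty": 0, "tz": 1.5, "roll": 0},
    {"gripper": 1, "tx": 0, "ty": 0, "tz": 1.5, "roll": 0},
    {"gripper": 1, "tx": 0, "ty": 0, "tz": 1.5, "roll": 0},
    {"gripper": 1, "tx": 0, "ty": 0, "tz": 0, "roll": 0},
    {"gripper": 1, "tx": 0, "ty": 0, "tz": 0, "roll": 0},
  ],
)

```text
time_s: 33.8
eef_pos: [550.3, 136.7, 105.4]
ee_rot: [0.0, 1.0, -0.005, 0.0]
ft_force: [-0.4, -0.4, 0.2]
width: 15.3
finger_force: 59.1
```

```bash
python3 - <<'E'
from h import *
to([551,137.3,63.5],-1.581)
# shaft column extents vs stand in wrist view (numeric check)
c=snap('wrist'); im=c['color'].astype(int); p,M,s=tool()
u,v=proj(c,[[550.8,137.1,40]])[0]; print('stand centre px',u.round(1),v.round(1),'tip px',proj(c,[p+[0,0,-55]])[0].round(1))
m=((im[...,0]-im[...,2]>8)&(im.mean(2)>50)).astype(np.uint8); m=cv2.morphologyEx(m,cv2.MORPH_OPEN,np.ones((5,5)))
n,l,st,ce=cv2.connectedComponentsWithStats(m); print(st[1:][st[1:,4]>1500])
for dv in (-20,-15,-10,-5,0,10,15,20):
    r=im.mean(2)[int(v)+dv]; print(dv,r[int(u)-32:int(u)+33:2].astype(int).tolist())
E
```

```text
t 33.8 tcp [550.3 136.7 105.4] tooly -1.58 shift [ 0.06 -0.06  4.19] roll 0.0010917818488236364 q6 1.8 F [-0.4 -0.4  0.2] T [ 0.059  0.017 -0.049] w 15.3
stand centre px 319.4 254.7 tip px [320.2 263.1]
[[ 281  193  100   82 4595]]
-20 [111, 111, 111, 112, 112, 112, 111, 112, 108, 101, 105, 107, 109, 108, 108, 109, 110, 109, 110, 109, 109, 108, 103, 98, 104, 112, 113, 113, 112, 113, 113, 113, 112]
-15 [110, 108, 110, 110, 110, 108, 98, 104, 108, 109, 108, 108, 108, 108, 107, 108, 107, 108, 108, 108, 107, 108, 107, 107, 108, 102, 92, 103, 108, 108, 108, 108, 109]
-10 [108, 107, 108, 108, 99, 72, 69, 102, 106, 107, 106, 107, 107, 107, 108, 108, 108, 109, 108, 109, 109, 110, 110, 111, 110, 101, 58, 64, 95, 108, 109, 109, 109]
-5 [103, 103, 104, 99, 75, 55, 53, 53, 70, 101, 110, 111, 111, 110, 111, 111, 111, 111, 111, 111, 111, 110, 109, 95, 64, 46, 46, 45, 69, 98, 107, 108, 108]
0 [111, 110, 110, 100, 65, 53, 54, 48, 40, 39, 40, 40, 51, 82, 94, 85, 79, 90, 91, 82, 45, 41, 40, 39, 42, 46, 47, 47, 55, 88, 109, 109, 110]
10 [107, 106, 105, 106, 98, 77, 50, 41, 39, 38, 38, 38, 39, 38, 39, 37, 38, 38, 39, 39, 39, 40, 41, 41, 42, 44, 47, 67, 89, 104, 104, 104, 104]
15 [108, 107, 107, 106, 107, 101, 55, 38, 37, 38, 37, 38, 38, 38, 38, 38, 35, 37, 38, 38, 38, 40, 40, 39, 40, 43, 75, 103, 108, 108, 108, 108, 109]
20 [105, 106, 106, 106, 106, 79, 39, 37, 37, 38, 38, 37, 37, 38, 38, 38, 36, 35, 38, 37, 38, 39, 40, 40, 40, 41, 53, 100, 107, 108, 107, 107, 108]
```

>>> send_rows(
  plan=[
    {"gripper": 1, "tx": 0.08, "ty": 0, "tz": 0.9, "roll": 0},
    {"gripper": 1, "tx": 0, "ty": 0, "tz": 0, "roll": 0},
    {"gripper": 1, "tx": 0, "ty": 0, "tz": 0, "roll": 0},
  ],
)

```text
time_s: 34.22
eef_pos: [550.9, 136.7, 96.4]
ee_rot: [0.0, 1.0, -0.005, 0.0]
ft_force: [0.1, 0.1, -1.1]
width: 15.4
finger_force: 59.1
```

```bash
cat > st.py <<'E'
from h import *
to([551,137.3,63.5],-1.581)
c=snap('wrist'); g=c['color'].astype(int).mean(2); p,M,s=tool()
u,v=proj(c,[[550.8,137.1,40]])[0].astype(int); print(u,v,'tip px',proj(c,[p+[0,0,-55]])[0].round(1))
for dv in range(-36,22,3): print(dv,' '.join('%3d'%x for x in g[v+dv,u-34:u+35:2]))
E
python3 st.py
```

```text
t 34.23 tcp [550.9 136.7  96.4] tooly -1.58 shift [ 0.01 -0.06  3.29] roll 0.0009781592396422845 q6 1.8 F [ 0.1  0.1 -1.1] T [-0.035  0.023 -0.005] w 15.4
319 262 tip px [320.3 263.1]
-36 111 110 111 111 110 111 111 110 113 111 112 111 111 112 111 111 112 110 111 110 110 111 111 110 110 111 111 111 111 111 111 111 111 111 111
-33 108 108 108 109 108 108 109 109 109 109 109 108 107 109 109 110 108 108 108 108 108 108 108 108 108 108 109 108 107 107 109 108 108 109 108
-30 108 108 107 107 109 108 109 108 108 108 109 108 108 109 109 108 110 110 110 109 110 109 110 108 110 110 110 110 110 110 112 112 111 111 112
-27 111 110 110 110 110 111 110 110 111 111 111 111 110 111 110 110 110 109 109 110 111 112 112 112 111 112 113 113 113 112 113 113 112 113 114
-24 111 112 111 111 112 112 111 111 112 112 112 107 104 101 100 104 104 105 103 102 100  98  99 106 111 111 112 114 113 112 113 112 113 113 111
-21 109 111 112 112 111 112 111 111 111 104 100 106 107 108 108 109 109 109 109 109 109 109 108 105  96 100 110 112 113 112 112 113 113 113 112
-18 112 111 112 110 112 112 111 105 101 106 108 108 
[... 1248 characters left out ...]
 106 103  92  60  38  37  38  38  36  37  37  38  37  38  36  39  37  38  38  40  39  40  40  41  44  52  77  95 105 106 104 105
12 105 105 104 105 104 101  70  39  37  36  38  38  38  38  37  38  36  37  37  36  39  37  37  39  40  41  43  45  75  93 104 106 106 106 107
15 108 107 107 108 107 105  68  37  38  37  36  37  36  37  38  38  37  35  36  36  37  38  37  39  39  39  41  46  88 106 108 107 107 108 109
18 106 106 106 107 106 101  53  36  37  38  36  36  36  37  38  36  37  36  37  35  38  37  38  36  38  39  39  42  88 108 108 109 108 109 109
21 106 105 104 107 106  99  46  37  36  36  36  37  37  36  36  37  36  36  34  35  36  38  38  38  38  39  40  41  79 106 108 107 106 107 106
```

The tip is centred sideways in the hole but sits about 1.4 mm behind centre along tool x. I'll correct that and lower it while watching the force.

>>> send_rows(
  plan=[
    {"gripper": 1, "tx": 0.13, "ty": 0, "tz": 0, "roll": 0},
    {"gripper": 1, "tx": 0, "ty": 0, "tz": 0.4, "roll": 0},
    {"gripper": 1, "tx": 0, "ty": 0, "tz": 0.5, "roll": 0},
    {"gripper": 1, "tx": 0, "ty": 0, "tz": 0, "roll": 0},
  ],
)

```text
time_s: 34.78
eef_pos: [551.7, 136.6, 86.7]
ee_rot: [0.0, 1.0, -0.005, -0.001]
ft_force: [0.0, 0.3, -0.4]
width: 15.2
finger_force: 59.1
```

```bash
python3 av.py
```

```text
F [ 0.04  0.02 -0.71] T [-0.004 -0.014 -0.021] sd [1.001 0.021] P [552.16 136.71  87.33]
t 35.08 tcp [552.3 136.7  87.5] tooly -1.58 shift [ 7.34 30.75  0.25] roll -0.3219571571539679 q6 1.8 F [ 0.1  0.7 -0.2] T [-0.065  0.033 -0.036] w 15.2
```

>>> send_rows(
  plan=[
    {"gripper": 1, "tx": 0, "ty": 0, "tz": 0.6, "roll": 0},
    {"gripper": 1, "tx": 0, "ty": 0, "tz": 0.7, "roll": 0},
    {"gripper": 1, "tx": 0, "ty": 0, "tz": 0.7, "roll": 0},
    {"gripper": 1, "tx": 0, "ty": 0, "tz": 0, "roll": 0},
  ],
)

```text
time_s: 35.58
eef_pos: [551.6, 136.6, 66.5]
ee_rot: [0.0, 1.0, -0.005, -0.001]
ft_force: [-0.1, -0.5, -0.9]
width: 15.4
finger_force: 59.1
```

>>> send_rows(
  plan=[
    {"gripper": 1, "tx": 0, "ty": 0, "tz": 0.15, "roll": 0},
    {"gripper": 1, "tx": 0, "ty": 0, "tz": 0.1, "roll": 0},
    {"gripper": 1, "tx": 0, "ty": 0, "tz": 0, "roll": 0},
  ],
)

```text
time_s: 35.95
eef_pos: [552.2, 136.7, 65.0]
ee_rot: [0.0, 1.0, -0.005, 0.0]
ft_force: [0.1, -0.4, -0.1]
width: 15.3
finger_force: 59.1
```

```bash
python3 av.py
```

```text
F [ 0.04 -0.09 -0.64] T [ 0.012  0.    -0.021] sd [0.512 0.026] P [552.24 136.71  64.99]
t 36.25 tcp [552.2 136.7  65. ] tooly -1.58 shift [ 7.34 30.74 -2.  ] roll -0.3220222044986769 q6 1.8 F [-0.4  0.5 -1.7] T [ 0.019 -0.02  -0.034] w 15.5
```

>>> send_rows(
  plan=[
    {"gripper": 1, "tx": 0, "ty": 0, "tz": 0.1, "roll": 0},
    {"gripper": 1, "tx": 0, "ty": 0, "tz": 0, "roll": 0},
  ],
)

```text
time_s: 36.5
eef_pos: [552.1, 136.7, 63.8]
ee_rot: [0.0, 1.0, -0.005, -0.0]
ft_force: [-0.6, 0.0, 0.3]
width: 15.1
finger_force: 59.1
```

>>> send_rows(
  plan=[
    {"gripper": 1, "tx": 0, "ty": 0, "tz": 0.06, "roll": 0},
    {"gripper": 1, "tx": 0, "ty": 0, "tz": 0, "roll": 0},
  ],
)

```text
time_s: 36.75
eef_pos: [552.1, 136.7, 63.2]
ee_rot: [0.0, 1.0, -0.005, -0.0]
ft_force: [-0.4, 0.8, -0.9]
width: 15.4
finger_force: 59.1
```

```bash
python3 av.py
```

```text
F [-0.17  0.13 -0.86] T [-0.021 -0.004 -0.007] sd [0.249 0.033] P [552.18 136.7   63.29]
t 37.05 tcp [552.2 136.7  63.3] tooly -1.58 shift [ 7.35 30.74 -2.17] roll -0.3220105579462569 q6 1.8 F [-0.9  0.5 -0.4] T [-0.026 -0.021 -0.003] w 15.2
```

>>> send_rows(
  plan=[
    {"gripper": 1, "tx": 0, "ty": 0, "tz": 0.05, "roll": 0},
    {"gripper": 1, "tx": 0, "ty": 0, "tz": 0, "roll": 0},
  ],
)

```text
time_s: 37.3
eef_pos: [552.3, 136.7, 63.0]
ee_rot: [0.0, 1.0, -0.005, 0.0]
ft_force: [0.9, 1.0, 1.6]
width: 15.1
finger_force: 59.3
```

>>> send_rows(
  plan=[
    {"gripper": 1, "tx": 0, "ty": 0, "tz": 0.04, "roll": 0},
    {"gripper": 1, "tx": 0, "ty": 0, "tz": 0, "roll": 0},
  ],
)

```text
time_s: 37.55
eef_pos: [552.3, 136.7, 63.0]
ee_rot: [-0.0, 1.0, -0.005, 0.0]
ft_force: [-1.2, -1.2, 5.2]
width: 15.3
finger_force: 59.6
```

```bash
python3 av.py
```

```text
F [-1.28 -0.54  5.47] T [-0.082  0.274 -0.006] sd [0.412 0.025] P [552.35 136.71  63.  ]
t 37.85 tcp [552.4 136.7  63. ] tooly -1.58 shift [ 7.33 30.75 -2.19] roll -0.3219823594871871 q6 1.8 F [-1.3 -0.4  5.1] T [-0.087  0.273 -0.019] w 15.3
```

The key stands on the floor at the original height. Ease off and release.

>>> send_rows(
  plan=[
    {"gripper": 1, "tx": 0, "ty": 0, "tz": -0.05, "roll": 0},
    {"gripper": 0.7, "tx": 0, "ty": 0, "tz": 0, "roll": 0},
    {"gripper": 0.5, "tx": 0, "ty": 0, "tz": 0, "roll": 0},
    {"gripper": 0.2, "tx": 0, "ty": 0, "tz": 0, "roll": 0},
    {"gripper": 0, "tx": 0, "ty": 0, "tz": 0, "roll": 0},
  ],
)

```text
time_s: 38.48
eef_pos: [552.2, 136.7, 62.8]
ee_rot: [0.0, 1.0, -0.005, -0.0]
ft_force: [0.3, 0.2, -0.5]
width: 77.0
finger_force: 0.0
```

>>> send_rows(
  plan=[
    {"gripper": 0, "tx": 0, "ty": 0, "tz": 0, "roll": 0},
    {"gripper": 0, "tx": 0, "ty": 0, "tz": -1.0, "roll": 0},
    {"gripper": 0, "tx": 0, "ty": 0, "tz": -3.0, "roll": 0},
    {"gripper": 0, "tx": 0, "ty": 0, "tz": -3.0, "roll": 0},
    {"gripper": 0, "tx": 0, "ty": 0, "tz": 0, "roll": 0},
  ],
)

```text
time_s: 39.1
eef_pos: [554.0, 137.1, 136.0]
ee_rot: [-0.001, 1.0, -0.005, 0.003]
ft_force: [1.3, 0.5, 0.3]
width: 85.4
finger_force: 0.0
```

>>> send_rows(
  plan=[
    {"gripper": 0, "tx": -3, "ty": 0, "tz": 0, "roll": 0},
    {"gripper": 0, "tx": -3, "ty": 0, "tz": 0, "roll": 0},
    {"gripper": 0, "tx": -2.5, "ty": 0, "tz": 0, "roll": 0},
    {"gripper": 0, "tx": 0, "ty": 0, "tz": 0, "roll": 0},
    {"gripper": 0, "tx": 0, "ty": 0, "tz": 0, "roll": 0},
  ],
)

```text
time_s: 39.72
eef_pos: [468.0, 137.6, 132.8]
ee_rot: [-0.0, 1.0, -0.005, 0.0]
ft_force: [0.2, 0.8, 0.7]
width: 85.5
finger_force: 0.0
```

```bash
python3 - <<'E'
from h import *
to([467,138,126.5])
E
python3 kk.py; python3 op2.py 2>/dev/null | head -2
```

```text
t 39.73 tcp [468.  137.6 132.8] tooly -1.58 shift [-0.1  -0.04  0.63] roll None q6 1.84 F [0.2 0.8 0.7] T [-0.009 -0.017 -0.005] w 85.5
(65, 44, 44, 69)
grip ((552.1170654296875, 136.61961364746094), (16.70065689086914, 25.328824996948242), 89.38639831542969)
(21, 18, 124, 128)
stand ((550.7991333007812, 137.4801025390625), (62.994083404541016, 62.87681579589844), 1.50435209274292)
cam [549.37957097 137.9655558  275.51227167]
```

```bash
python3 -c "
from workcell import ticket
print(ticket.close_job())"
```

```text
the job is handed in; nothing more can be done
None
```

The knob is at its clockwise stop: turning torque rose to 0.19 N m (limit 0.25), pressing force was about 4 N, and the bar did not move on a second try. The key touched the guard or knob with about 3 N once, on the first lift. It is back upright and fully down in its stand, released, and the job was handed in at about 40 s.

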